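Close the open tin, then heft three tins and hold up the heaviest

ROBOT

A 6-joint arm with a two-finger parallel gripper is mounted at the origin on the work surface. World frame = base frame: x ahead of the robot, y to its left, z up, the work surface at z = 0. Lengths are in m, angles in rad, forces in N, time in s.
With the tool pointing down it reaches from about 0.35 to 0.975 m from the base axis. Payload 4.9 kg.
Tool frame: the origin (TCP) lies on the centre line of the jaws, within the pads' length; the fingertips stand 14 mm ahead of it and the grasp point (between the pads) lies 5 mm behind it; y points along the fingers, z is the direction in which the jaws open and shut, and the axes are right-handed (so a half turn about y gives the same grasp; the last joint's range is limited). The gripper opens to 85 mm and grips with 20 to 120 N. Pads are 22 mm wide; open, the fingers measure 114 mm over their backs; the gripper's body (76 mm by 85 mm) begins 54 mm behind the grasp point. The pads swing forward as they close: fully open they stand 13 mm farther back than shut.
Start: joints at [1.102, 0.053, 1.613, -0, 1.476, -0.119], TCP at [0.214, 0.587, 0.245] pointing down, gripper open.
Joint ranges: [-3.01, 3.01], [-1.01, 2.22], [0.06, 2.58], [-1.02, 4.17], [0.09, 2.62], [-3.14, 3.14]. Speed limits (rad/s): [2.57, 2.57, 3.14, 3.14, 3.14, 3.14].

INTERFACE

Orientations are given as a rotation vector (axis times angle).
In Python, from station import ctrl gives the robot as it stands.
- The arm moves only by the tool servo_tool, never from a script. Its arguments are lists of equal length, an entry for each row: "delta_pos": the shift along the tool's x, y, z in m, a list of three; "dr": the turn, a rotation vector about the tool's x, y, z in degrees, a list of three; "grip": the opening, from 0 (shut) to 1 (fully open). In form: {"delta_pos": [[x, y, z], ...], "dr": [[rx, ry, rz], ...], "grip": [grip, ...]}. A call has 1 to 5 rows; each row shifts and turns the pose as measured when the row begins, along the tool's axes as they then stand; what a row does not reach is not made up. A row lasts 1/8 s, in which the tool goes at most 62.5 mm and 10.7 degrees, less where a joint would pass 70% of its speed; a pose out of reach is approached as far as the arm can. A call is refused whole if a number of a shift passes 0.0625 or a number of a turn 10.7, either way. A call with a gripper value outside its range is refused whole. The fingers move at their own pace and stop on an object; "grip_force" is the grip in N (left out, the last holds). Time passes only in rows, so rows that do not move let the fingers close. It gives the time, the measured TCP pose, the force and the opening at its end, in the units of the state.
- ctrl.get_obs(): the state, without advancing time (a new reading comes with each control period).
- ctrl.get_image(name): name is "scene" or "top" or "wrist"; returns the picture (400x640x3 uint8, red, green, blue); there is no depth.
- ctrl.camera_params(name): a dict with "fovy" (degrees; the focal length in pixels is half the picture's height over the tangent of half this angle, whatever the lens; pixels are square), "cx", "cy" (the principal point, pixels), "eye" and "rotation" of the camera in the world. Camera axes: x right, y down, z forward; pixel columns grow to the right and rows downward; lengths in m; the calibration is good to about 2 mm. A picture is of the moment at which its call begins: read the wrist's pose just before it. camera_params takes no time and is no camera call; for the wrist camera it gives the pose at the moment of the call.
- ctrl.finish_job(): hands the job in, once; it reports no verdict.
Trained networks look in the newest picture that a camera, given by its name, has taken for a name from the list of things; names that differ only in an ending like _2 or _b are one class to them, and where a whole thing is asked for, a point or a joint stands for the part that bears it (a point fixed in the world has none). Each returns a list of dicts, best first, with "score" (0 to 1); they miss things now and then, are a little off and sometimes report something else, mostly with a low value. They report only what shows in the picture. A call takes as long as a camera call. They do not tell look-alikes from the thing itself.
- ctrl.masks_of(camera, label): "pixels" (400x640 bool, what is visible of it) and "extent" ([left, top, right, bottom] in pixels, round what is visible of it).
The state is a dict: "t": time; "q": joint angles; "dq": joint speeds; "effort": joint torques, N m; "tool_pos": TCP position; "tool_rot": TCP orientation; "contact_force": force on the tool from outside, world axes, zero at the start; "wrist_torque": the same for the moment, N m; "opening": finger opening in m.
Only numpy, scipy, OpenCV 4.12 (cv2) and the standard library are available. Lean on these libraries where they do the work, as an engineer would, in place of code of your own. Each camera call takes 0.05 s, during which the arm holds its last target.

TASK

Put the loose lid on the open screw tin so that it sits level and fully home on the rim. Then, with the lid on, find by hefting which of the three tins is the heaviest, set the lighter ones back upright where they stood, and finish while holding the heaviest up, upright and still, about 20 cm above the mat: do not put it down or let go. Leave the fan head, vise, spanner and screw tray alone and tip no tin over.

Things in the scene. Friction and masses are not known exactly. Their poses are not given: they have to be found in the camera images.
- tin_a_mid (a point): Closed bare-metal screw tin, upright on the rubber mat (mat top 8 mm above the work surface). Round can 62 mm across, 58 mm high, with a lid fixed on (59 mm across, 4 mm thick, black knob 20 mm across, 14 mm high): 76 mm in all. Point: on its axis 29 mm above its underside, half-way up the can; z up. Grip it round the can, below the lid. 0.2 to 0.85 kg; the tins' places change.
- tin_b_mid (a point): A second closed tin, the same in every way but for its hidden weight. One of the three tins, any of them, the open one included, is heavier than both others by at least 250 g; those two differ by less than 200 g. Point: on its axis, 29 mm above its underside; z up.
- tin_c_mid (a point): Third tin, the same can but open: its lid lies on the mat. Walls 3 mm, mouth 54 mm across, rim 58 mm above its underside. A cardboard pack of screws lies inside, its top 14 mm below the rim, as in the closed tins. Point: on its axis 29 mm above its underside, 29 mm below the rim; z up. Grip it round the can.
- lid_mid (a point): Loose lid of the open tin, on the mat, knob up. From below: plug 51 mm across, 6 mm deep, tapered foot (1.7 mm play all round in the mouth); flange 59 mm across, 4 mm thick, rests on the rim; black knob 20 mm across, 14 mm high. 24 mm high, 30 g; only its weight keeps it on. Point: on its axis 12 mm above its underside; fully home it is 35 mm above the tin's point. z up.
- tray: Blue plastic screw tray, 110 x 160 x 30 mm, bystander. Origin under its centre.
- spanner: Chrome combination spanner 170 mm long lying flat on the mat along its own x axis, bystander. Origin under its middle.
- vise: Small grey bench vise, fixed, 130 mm (x) by 90 mm (y), 93 mm high, with a 110 mm cross handle 80 mm to the -x side, bystander. Origin under its centre.
- fan: Grey plastic table fan head lying on its back, fixed, 210 mm across and 75 mm high, bystander. Origin under its centre.
Not all that is in view belongs to the job. What is shaped like the part that bears tin_b_mid but pink or purple is not meant.

How it is judged:
On the way:
1. the lid sits level and fully home on the open tin, which stands on the mat, and the lid is let go (horizontal distance between lid_mid and tin_c_mid below 0.004 m and z of lid_mid in the frame of tin_c_mid between 0.0315 and 0.0372 m and angle between the z axis of lid_mid and the z axis of tin_c_mid, either way round below 0.06 rad and contact force between the fingers and lid below 0.1 N and height (world z) of tin_c_mid below 0.045 m), for 0.2 s.
At the end, for the whole second after the job is handed in: The heaviest tin is held by the fingers, still, upright within 15 deg, underside over 118 mm above the mat; the other two stand upright on the mat, let go, within 50 mm of their starts; the lid is home on its tin: within 4 mm of centre, 3 mm of seated height, 0.06 rad of level (((distance between pack_h_c0 and tin_a_mid below 0.03 m and height (world z) of tin_a_mid above 0.155 m and angle between tin_a_mid's own z axis and vertical below 0.26 rad and contact force between the fingers and tin_a above 1 N and linear speed of tin_a below 0.05 m/s and distance of each of tin_b_mid, tin_c_mid from where it was at the start of the episode below 0.05 m and height (world z) of each of tin_b_mid, tin_c_mid below 0.045 m and angle between each of tin_b_mid, tin_c_mid's own z axis and vertical below 0.08 rad and contact force between the fingers and tin_b below 0.1 N and contact force between the fingers and tin_c below 0.1 N) or (distance between pack_h_c0 and tin_b_mid below 0.03 m and height (world z) of tin_b_mid above 0.155 m and angle between tin_b_mid's own z axis and vertical below 0.26 rad and contact force between the fingers and tin_b above 1 N and linear speed of tin_b below 0.05 m/s and distance of each of tin_a_mid, tin_c_mid from where it was at the start of the episode below 0.05 m and height (world z) of each of tin_a_mid, tin_c_mid below 0.045 m and angle between each of tin_a_mid, tin_c_mid's own z axis and vertical below 0.08 rad and contact force between the fingers and tin_a below 0.1 N and contact force between the fingers and tin_c below 0.1 N) or (distance between pack_h_c0 and tin_c_mid below 0.03 m and height (world z) of tin_c_mid above 0.155 m and angle between tin_c_mid's own z axis and vertical below 0.26 rad and contact force between the fingers and tin_c above 1 N and linear speed of tin_c below 0.05 m/s and distance of each of tin_a_mid, tin_b_mid from where it was at the start of the episode below 0.05 m and height (world z) of each of tin_a_mid, tin_b_mid below 0.045 m and angle between each of tin_a_mid, tin_b_mid's own z axis and vertical below 0.08 rad and contact force between the fingers and tin_a below 0.1 N and contact force between the fingers and tin_b below 0.1 N)) and horizontal distance between lid_mid and tin_c_mid below 0.004 m and z of lid_mid in the frame of tin_c_mid between 0.0315 and 0.0372 m and angle between the z axis of lid_mid and the z axis of tin_c_mid, either way round below 0.06 rad); the arm keeps its last pose, push and grip.
It fails at once if a tin is lifted while the open tin's lid is not home on it (height (world z) of any of tin_a_mid, tin_b_mid, tin_c_mid above 0.06 m and not (horizontal distance between lid_mid and tin_c_mid below 0.004 m and z of lid_mid in the frame of tin_c_mid between 0.0315 and 0.0372 m and angle between the z axis of lid_mid and the z axis of tin_c_mid, either way round below 0.06 rad)).
It fails at once if a tin is tipped over (angle between any of tin_a_mid, tin_b_mid, tin_c_mid's own z axis and vertical above 0.6 rad).
It fails at once if the tray or the spanner is moved (distance of any of tray, spanner from where it was at the start of the episode above 0.03 m).
It also fails if it takes over 72 s, if anything falls off the work surface, if the arm or the gripper's body presses on something with over 40 N, if the wrist force passes 120 N, or if a joint passes its speed limit or range.

## Working session

There is one attempt and no reset: what is moved stays moved. The work goes in short steps, Python scripts to look and compute and a tool call to move; the robot and the scene stay as the last step left them, time stands still between calls to the robot, and variables do not carry over. Pictures are saved under pics/ and viewed, and the job is handed in when it is done.

Besides the shell and the picture viewer there is one more tool, called after "Call:" as name(argument=value, ...) on one line, values as JSON. servo_tool: Moves the arm, as the interface text tells. Its arguments: {"type":"object","properties":{"delta_pos":{"type":"array","items":{"type":"array","items":{"type":"number"}}},"dr":{"type":"array","items":{"type":"array","items":{"type":"number"}}},"grip":{"type":"array","items":{"type":"number"}},"grip_force":{"type":"number"}},"required":["delta_pos","dr","grip"]}

```bash
ls; mkdir -p pics; cat > h.py <<'E'
import numpy as np, cv2
from station import ctrl
from scipy.spatial.transform import Rotation as R
def save(name,fn):
    im=ctrl.get_image(name); cv2.imwrite('pics/'+fn,im[:,:,::-1]); return im
def ray(cp,u,v):
    f=200/np.tan(np.radians(cp['fovy'])/2)
    d=np.array([(u-cp['cx'])/f,(v-cp['cy'])/f,1.]); return np.array(cp['eye']),np.array(cp['rotation'])@d
def at_z(cp,u,v,z):
    e,d=ray(cp,u,v); return e+d*(z-e[2])/d[2]
def proj(cp,p):
    f=200/np.tan(np.radians(cp['fovy'])/2)
    c=np.array(cp['rotation']).T@(np.array(p)-cp['eye']); return f*c[0]/c[2]+cp['cx'],f*c[1]/c[2]+cp['cy']
E
python3 - <<'E'
from h import *
o=ctrl.get_obs(); print(o)
for n in ['top','scene','wrist']:
    save(n,n+'0.png'); print(n,ctrl.camera_params(n))
E
```

```text
pics
{'t': 0.0, 'q': array([ 1.10199637e+00,  5.33620993e-02,  1.61433380e+00,  3.61510807e-05,
        1.47597783e+00, -1.18997559e-01]), 'dq': array([-8.60471327e-04, -4.69539060e-04,  3.81379036e-04, -1.68164068e-03,
       -1.82863258e-04, -8.98043267e-05]), 'effort': array([ 1.53867841e-03, -3.93688703e+01, -3.70176816e+01, -9.16122508e-05,
        7.14539085e-03,  5.26684616e-06]), 'tool_pos': array([0.2139094 , 0.58661156, 0.24403596]), 'tool_rot': array([-1.55529793,  0.27506093, -0.27405539]), 'contact_force': array([ 0.4985729 ,  0.97064495, -0.0507252 ]), 'wrist_torque': array([-0.03292758,  0.00829757,  0.00361789]), 'opening': 0.08538905159259325}
top {'fovy': 51.80671911103173, 'cx': 317.5288142970276, 'cy': 200.1128965186785, 'eye': array([ 0.20432353, -0.09575264,  1.39281228]), 'rotation': array([-2.10197708,  2.12395313, -0.1860631 ])}
scene {'fovy': 53.44460896265256, 'cx': 321.03343741227036, 'cy': 197.45747711523745, 'eye': array([1.37023418, 0.52547778, 1.13584619]), 'rotation': array([-1.26857559, -2.2681515 ,  0.97278497])}
wrist {'fovy': 66.27570853240377, 'cx': 317.5952244036346, 'cy': 201.93530041671934, 'eye': array([0.14567623, 0.61214752, 0.37171482]), 'rotation': array([2.37080055, 1.65985415, 0.23965883])}
```

```bash
sed -i "s/np.array(cp\['rotation'\])/R.from_rotvec(cp['rotation']).as_matrix()/" h.py
python3 - <<'E'
from h import *
for n in ['top','scene']:
    cp=ctrl.camera_params(n)
    for l in ['tin_a_mid','tin_c_mid','lid_mid','tray','spanner','vise','fan']:
        for m in ctrl.masks_of(n,l):
            e=m['extent']; print(n,l,round(m['score'],2),[int(x) for x in e], at_z(cp,(e[0]+e[2])/2,(e[1]+e[3])/2,0.04).round(3))
E
```

```text
top tin_a_mid 0.82 [279, 129, 297, 155] [0.671 0.025 0.04 ]
top tin_c_mid 0.44 [208, 167, 227, 188] [0.55  0.263 0.04 ]
top lid_mid 0.79 [301, 189, 316, 208] [ 0.472 -0.046  0.04 ]
top lid_mid 0.37 [277, 131, 294, 154] [0.669 0.033 0.04 ]
top lid_mid 0.32 [363, 162, 384, 184] [ 0.558 -0.265  0.04 ]
top tray 0.58 [320, 111, 373, 153] [ 0.705 -0.179  0.04 ]
top spanner 0.63 [216, 115, 237, 154] [0.703 0.239 0.04 ]
top vise 0.61 [124, 171, 163, 215] [0.498 0.512 0.04 ]
top fan 0.81 [401, 149, 470, 214] [ 0.525 -0.473  0.04 ]
scene tin_a_mid 0.75 [302, 241, 323, 264] [0.67  0.034 0.04 ]
scene tin_c_mid 0.81 [377, 246, 395, 270] [0.56  0.262 0.04 ]
scene lid_mid 0.59 [319, 213, 331, 221] [ 0.504 -0.017  0.04 ]
scene tray 0.9 [233, 221, 286, 263] [ 0.726 -0.154  0.04 ]
scene spanner 0.61 [343, 277, 379, 313] [0.731 0.255 0.04 ]
scene vise 0.76 [445, 250, 490, 303] [0.49  0.519 0.04 ]
scene fan 0.71 [205, 159, 255, 199] [ 0.524 -0.471  0.04 ]
scene fan 0.33 [446, 250, 488, 305] [0.494 0.52  0.04 ]
```

View pics/top0.png

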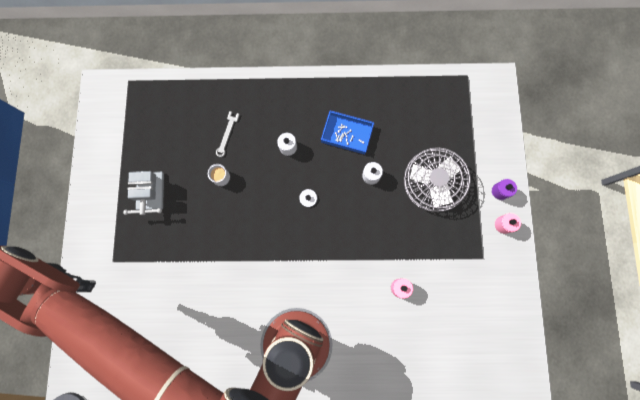

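View pics/scene0.png

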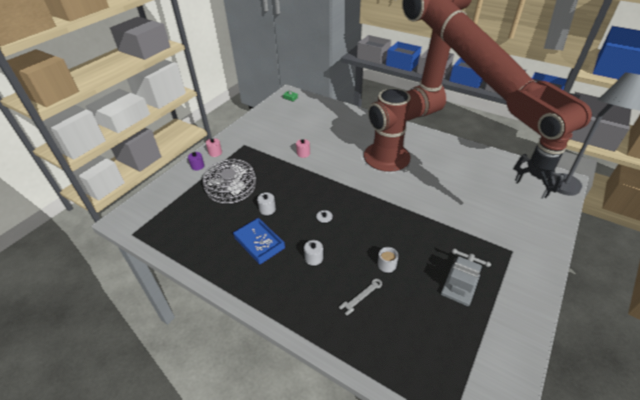

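View pics/wrist0.png

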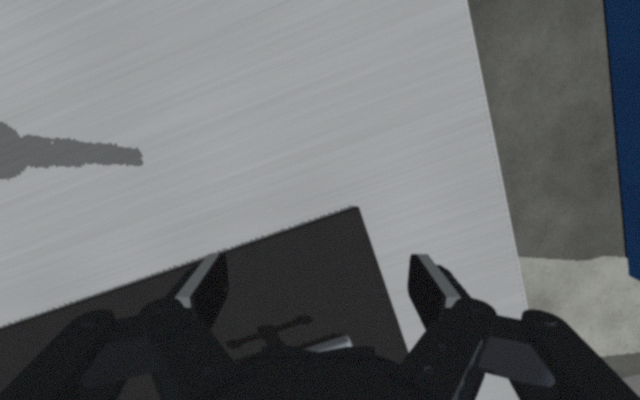

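```bash
python3 - <<'E'
from h import *
o=ctrl.get_obs(); T=R.from_rotvec(o['tool_rot']).as_matrix(); print(o['t'],T.round(3))
cp=ctrl.camera_params('wrist'); C=R.from_rotvec(cp['rotation']).as_matrix()
print((T.T@(cp['eye']-o['tool_pos'])).round(4)); print((T.T@C).round(3))
# refine from both fixed cameras using circle of top, print masks' centroid
for n in ['top','scene']:
    cp=ctrl.camera_params(n)
    for nm,p in dict(a=(.67,.03,.037),b=(.555,-.265,.037),c=(.555,.262,.037),lid=(.487,-.04,.02)).items(): print(n,nm,np.round(proj(cp,p),1))
E
```

```text
0.85 [[ 0.939  0.     0.343]
 [-0.343  0.     0.939]
 [-0.    -1.     0.   ]]
[-0.0729 -0.1274  0.0003]
[[-0.     0.958  0.285]
 [ 0.    -0.285  0.958]
 [ 1.     0.     0.   ]]
top a [286.8 143.1]
top b [373.6 174.3]
top c [218.6 176.3]
top lid [307.5 195.8]
scene a [312.1 253.1]
scene b [265.1 202.3]
scene c [387.3 258.3]
scene lid [322.8 216. ]
```

Call:
servo_tool(delta_pos=[[0.02, 0, -0.021], [0.043, 0, -0.045], [0.043, 0, -0.045], [0.043, 0, -0.045], [0.043, 0, -0.045]], dr=[[0, 0, 0], [0, 0, 0], [0, 0, 0], [0, 0, 0], [0, 0, 0]], grip=[1, 1, 1, 1, 1], grip_force=40)

```text
t: 1.48
tool_pos: [0.3266, 0.3313, 0.2457]
tool_rot: [-1.552, 0.267, -0.27]
contact_force: [1.0, 0.2, 0.7]
opening: 0.0854
```

Call:
servo_tool(delta_pos=[[0.043, 0, -0.045], [0.043, 0, -0.045], [0.043, 0, -0.045], [0.043, 0, -0.045], [0.042, 0, -0.045]], dr=[[0, 0, 0], [0, 0, 0], [0, 0, 0], [0, 0, 0], [0, 0, 0]], grip=[1, 1, 1, 1, 1])

```text
t: 2.1
tool_pos: [0.4526, 0.0449, 0.2477]
tool_rot: [-1.549, 0.26, -0.274]
contact_force: [-0.4, -0.2, 0.6]
opening: 0.0855
```

Call:
servo_tool(delta_pos=[[0.04, 0, -0.045], [0.02, 0, -0.02], [0, 0, 0]], dr=[[0, 0, 0], [0, 0, 0], [0, 0, 0]], grip=[1, 1, 1])

```text
t: 2.48
tool_pos: [0.4889, -0.043, 0.2485]
tool_rot: [-1.549, 0.264, -0.281]
contact_force: [-0.6, 0.7, 0.2]
opening: 0.0852
```

```bash
cat >> h.py <<'E'
def circ(cam,label,zs,im=None):
    pass
def look(fn,labels,z):
    o=ctrl.get_obs(); cp=ctrl.camera_params('wrist'); save('wrist',fn)
    T=R.from_rotvec(o['tool_rot']).as_matrix(); print('t',round(o['t'],2),'tcp',o['tool_pos'].round(4),'op',round(o['opening'],4),'rot',(T[:,0].round(3),T[:,1].round(3)),'F',o['contact_force'].round(2))
    for l in labels:
        for m in ctrl.masks_of('wrist',l):
            if m['score']<.25: continue
            e=m['extent']; w=at_z(cp,(e[0]+e[2])/2,(e[1]+e[3])/2,z)
            print(l,round(m['score'],2),[int(x) for x in e],w.round(4),'tooldelta',(T.T@(w-o['tool_pos'])).round(4))
E
python3 - <<'E'
from h import *
look('w1.png',['lid_mid','tin_a_mid','tin_c_mid'],0.02)
E
```

```text
t 2.48 tcp [ 0.4889 -0.043   0.2485] op 0.0852 rot (array([ 0.94 , -0.341,  0.01 ]), array([ 0.012,  0.003, -1.   ])) F [-0.64  0.74  0.19]
lid_mid 0.98 [289, 138, 340, 188] [ 0.4778 -0.04    0.02  ] tooldelta [-0.0138  0.2284 -0.0025]
lid_mid 0.49 [0, 236, 110, 390] [ 0.5495 -0.4417  0.02  ] tooldelta [ 0.1906  0.2281 -0.3557]
tin_a_mid 0.94 [390, 252, 417, 320] [0.6726 0.0147 0.02  ] tooldelta [0.1508 0.2308 0.1154]
tin_c_mid 0.57 [552, 110, 639, 176] [0.5661 0.2724 0.02  ] tooldelta [-0.0372  0.2303  0.3213]
```

View pics/w1.png

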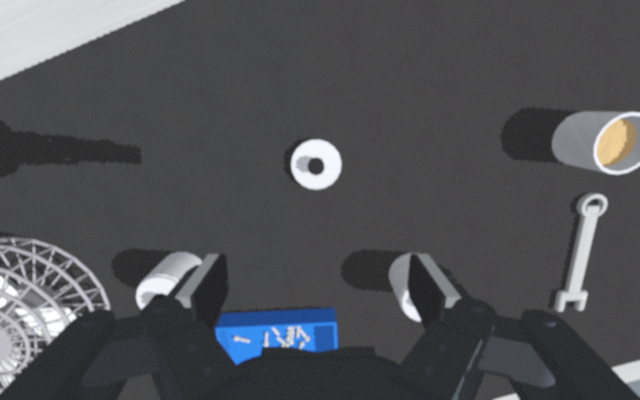

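Call:
servo_tool(delta_pos=[[-0.007, 0.04, -0.002], [-0.006, 0.045, -0.001], [0, 0.03, 0], [0, 0.015, 0], [0, 0, 0]], dr=[[0, 0, 0.6], [0, 0, 0], [0, 0, 0], [0, 0, 0], [0, 0, 0]], grip=[0.8, 0.7, 0.7, 0.7, 0.7])

```text
t: 3.3
tool_pos: [0.4756, -0.0322, 0.1176]
tool_rot: [-1.548, 0.256, -0.266]
contact_force: [0.5, 0.5, 0.1]
opening: 0.0595
```

```bash
python3 - <<'E'
from h import *
look('w2.png',['lid_mid'],0.018)
E
```

```text
t 3.3 tcp [ 0.4756 -0.0322  0.1176] op 0.0595 rot (array([ 0.945, -0.327,  0.005]), array([ 0.007,  0.006, -1.   ])) F [0.5  0.45 0.11]
lid_mid 0.67 [273, 177, 346, 249] [ 0.4783 -0.0385  0.018 ] tooldelta [ 0.004   0.0995 -0.0059]
```

View pics/w2.png

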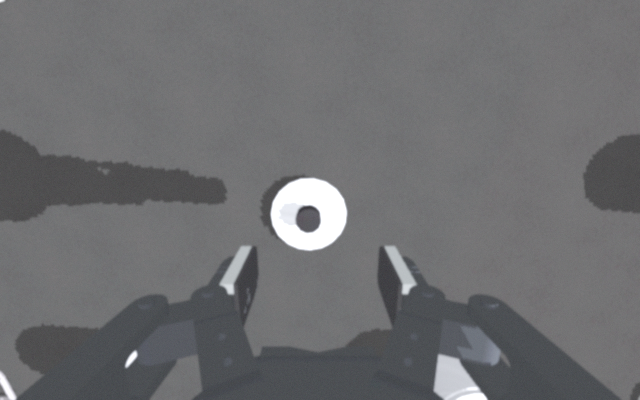

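Call:
servo_tool(delta_pos=[[0.002, 0.025, -0.004], [0.002, 0.02, -0.002], [0, 0.012, 0], [0, 0, 0]], dr=[[0, 0, 0.3], [0, 0, 0], [0, 0, 0], [0, 0, 0]], grip=[0.6, 0.55, 0.55, 0.55])

```text
t: 3.9
tool_pos: [0.4852, -0.0406, 0.0685]
tool_rot: [-1.548, 0.247, -0.275]
contact_force: [-0.0, -0.3, 0.1]
opening: 0.0471
```

```bash
python3 - <<'E'
from h import *
look('w3.png',['lid_mid'],0.018)
E
```

```text
t 3.9 tcp [ 0.4852 -0.0406  0.0685] op 0.0471 rot (array([ 0.945, -0.327,  0.017]), array([ 0.019,  0.004, -1.   ])) F [-0.01 -0.32  0.13]
lid_mid 0.91 [267, 175, 362, 263] [ 0.4777 -0.0388  0.018 ] tooldelta [-0.0086  0.0503 -0.0013]
```

View pics/w3.png

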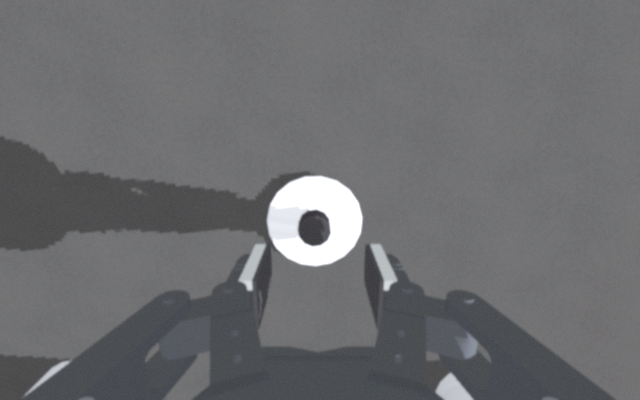

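```bash
python3 - <<'E'
from h import *
for i in range(4):
    o=ctrl.get_obs(); T=R.from_rotvec(o['tool_rot']).as_matrix(); cp=ctrl.camera_params('wrist'); print(o['t'],o['tool_pos'].round(4),T[:,0].round(4),T[2,2].round(4),(T.T@(cp['eye']-o['tool_pos'])).round(4),o['dq'].round(3))
    ctrl.get_image('wrist')
E
```

```text
4.0 [ 0.486  -0.0408  0.0695] [ 0.945  -0.3266  0.0188] 0.0102 [-0.0729 -0.1274  0.0003] [-0.    -0.004 -0.002  0.     0.001 -0.001]
4.05 [ 0.486  -0.0408  0.0695] [ 0.945  -0.3266  0.0189] 0.0102 [-0.0729 -0.1274  0.0003] [ 0.002 -0.002  0.004 -0.001 -0.001 -0.001]
4.1 [ 0.4859 -0.0408  0.0695] [ 0.945  -0.3266  0.0189] 0.0102 [-0.0729 -0.1274  0.0003] [-0.     0.002  0.006 -0.001 -0.002 -0.001]
4.15 [ 0.4858 -0.0407  0.0693] [ 0.945  -0.3266  0.0186] 0.0102 [-0.0729 -0.1274  0.0003] [-0.001  0.001  0.005  0.    -0.001 -0.001]
```

Call:
servo_tool(delta_pos=[[-0.008, 0.012, -0.001], [0, 0.008, 0], [0, 0, 0]], dr=[[-0.6, 0, 1.1], [0, 0, 0], [0, 0, 0]], grip=[0.55, 0.55, 0.55])

```text
t: 4.58
tool_pos: [0.4771, -0.0387, 0.0476]
tool_rot: [-1.556, 0.263, -0.259]
contact_force: [0.1, -0.6, -0.3]
opening: 0.0468
```

```bash
cat >> h.py <<'E'
def st(tgt=None,heading=None):
    """report tilt corrections & delta to world tgt"""
    o=ctrl.get_obs(); T=R.from_rotvec(o['tool_rot']).as_matrix()
    print('t',round(o['t'],2),'tcp',o['tool_pos'].round(4),'op',round(o['opening'],4),'F',o['contact_force'].round(2),'M',o['wrist_torque'].round(2))
    # desired: y=-z, x heading
    h=np.arctan2(T[1,0],T[0,0]) if heading is None else heading
    D=np.array([[np.cos(h),0,-np.sin(h)],[np.sin(h),0,np.cos(h)],[0,-1,0]])
    print('heading',round(np.degrees(h),1),'dr',np.degrees(R.from_matrix(T.T@D).as_rotvec()).round(2))
    if tgt is not None: print('delta tool',(D.T@(np.array(tgt)-o['tool_pos'])).round(4),'measured',(T.T@(np.array(tgt)-o['tool_pos'])).round(4))
E
python3 - <<'E'
from h import *
st((.478,-.0388,.036))
E
```

```text
t 4.58 tcp [ 0.4771 -0.0387  0.0476] op 0.0468 F [ 0.08 -0.58 -0.32] M [ 0.02 -0.    0.02]
heading -19.1 dr [ 0.06  0.   -0.15]
delta tool [0.0009 0.0116 0.0002] measured [0.0009 0.0116 0.0002]
```

Good. Down and close gently.

Call:
servo_tool(delta_pos=[[0.001, 0.011, 0], [0, 0, 0], [0, 0, 0], [0, 0, 0], [0, 0, 0]], dr=[[0, 0, 0], [0, 0, 0], [0, 0, 0], [0, 0, 0], [0, 0, 0]], grip=[0.5, 0.35, 0.25, 0.15, 0.1], grip_force=25)

```text
t: 5.2
tool_pos: [0.4784, -0.0392, 0.0359]
tool_rot: [-1.556, 0.263, -0.259]
contact_force: [-0.2, 0.2, -0.7]
opening: 0.0185
```

```bash
python3 - <<'E'
from h import *
st((.478,-.0388,.036))
look('w4.png',['lid_mid'],0.018)
E
```

```text
t 5.2 tcp [ 0.4784 -0.0392  0.0359] op 0.0185 F [-0.15  0.2  -0.7 ] M [-0.01 -0.04  0.01]
heading -19.1 dr [ 0.06  0.   -0.13]
delta tool [-0.0005 -0.0001  0.0002] measured [-0.0005 -0.0001  0.0002]
t 5.2 tcp [ 0.4784 -0.0392  0.0359] op 0.0185 rot (array([ 0.945, -0.327, -0.002]), array([-0.002, -0.   , -1.   ])) F [-0.15  0.2  -0.7 ]
lid_mid 0.55 [262, 203, 374, 304] [ 0.4775 -0.0379  0.018 ] tooldelta [-0.0012  0.0179  0.001 ]
```

View pics/w4.png

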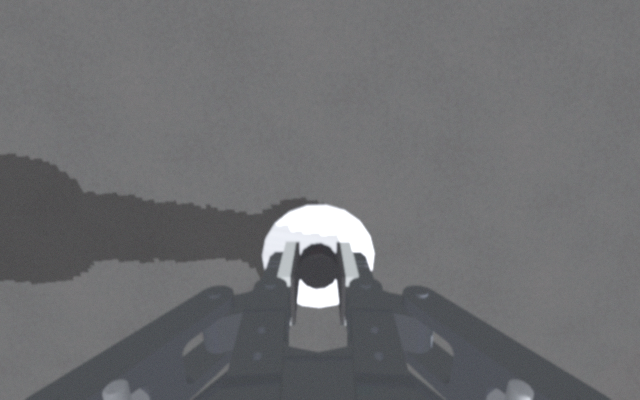

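Call:
servo_tool(delta_pos=[[0, -0.012, 0], [0, -0.03, 0], [0, -0.04, 0], [0.0, -0.04, 0.02], [0.005, -0.03, 0.04]], dr=[[0, 0, 0], [0, 0, 0], [0, 0, 0], [0, 0, 0], [0, 0, 0]], grip=[0.1, 0.1, 0.1, 0.1, 0.1])

```text
t: 5.92
tool_pos: [0.5014, 0.0158, 0.1926]
tool_rot: [-1.555, 0.269, -0.26]
contact_force: [1.2, 0.2, 0.1]
opening: 0.0186
```

Call:
servo_tool(delta_pos=[[0.005, 0, 0.05], [0.005, 0, 0.055], [0.005, 0, 0.055], [0.005, 0, 0.05], [0.005, 0, 0.03]], dr=[[0, 0, 0], [0, 0, 0], [0, 0, 0], [0, 0, 0], [0, 0, 0]], grip=[0.1, 0.1, 0.1, 0.1, 0.1])

```text
t: 6.55
tool_pos: [0.6106, 0.2417, 0.2045]
tool_rot: [-1.552, 0.257, -0.273]
contact_force: [0.5, -0.7, -0.1]
opening: 0.0183
```

```bash
python3 - <<'E'
from h import *
st((.613,.242,.2))
E
```

```text
t 6.55 tcp [0.6106 0.2417 0.2045] op 0.0183 F [ 0.52 -0.66 -0.08] M [-0.01  0.   -0.  ]
heading -19.3 dr [-0.24  0.    0.55]
delta tool [0.0021 0.0045 0.0011] measured [0.0021 0.0045 0.001 ]
```

Call:
servo_tool(delta_pos=[[0, 0, 0], [0, 0, 0]], dr=[[-0.2, 0, 0.5], [0, 0, 0]], grip=[0.1, 0.1])

```text
t: 6.8
tool_pos: [0.6109, 0.2432, 0.2057]
tool_rot: [-1.554, 0.262, -0.264]
contact_force: [-1.0, -0.7, -0.3]
opening: 0.0183
```

```bash
python3 - <<'E'
from h import *
st()
look('w5.png',['lid_mid','tin_c_mid'],0.066)
E
```

```text
t 6.8 tcp [0.6109 0.2432 0.2057] op 0.0183 F [-1.01 -0.73 -0.31] M [-0.02  0.04  0.  ]
heading -19.2 dr [-0.05  0.    0.07]
t 6.8 tcp [0.6109 0.2432 0.2057] op 0.0183 rot (array([ 0.945, -0.329,  0.001]), array([ 0.001,  0.   , -1.   ])) F [-1.01 -0.73 -0.31]
lid_mid 0.88 [261, 204, 374, 305] [0.6675 0.2244 0.066 ] tooldelta [0.0595 0.1398 0.0007]
tin_c_mid 0.63 [286, 93, 354, 167] [0.5584 0.2647 0.066 ] tooldelta [-0.0568  0.1396  0.0029]
```

View pics/w5.png

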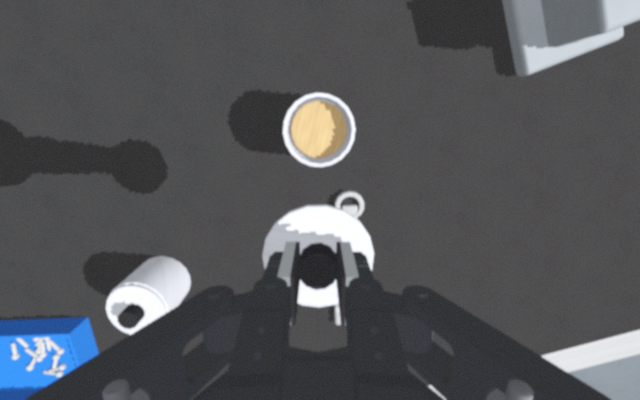

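```bash
cat > fit.py <<'E'
from h import *
from scipy.optimize import least_squares
def circfit(cp,pts,z,r,fixr=True):
    """fit world circle at height z to image pts: unproject & circle fit"""
    W=np.array([at_z(cp,u,v,z)[:2] for u,v in pts])
    f=lambda p: np.hypot(W[:,0]-p[0],W[:,1]-p[1])-(p[2] if not fixr else r)
    p0=[W[:,0].mean(),W[:,1].mean(),r]
    s=least_squares(f,p0 if not fixr else p0[:2],loss='soft_l1',f_scale=0.0005)
    return s.x, np.sqrt(np.mean(s.fun**2))
def radial(im,c,rmin,rmax,angs,thr):
    g=cv2.GaussianBlur(cv2.cvtColor(im,cv2.COLOR_RGB2GRAY),(3,3),0).astype(float)
    out=[]
    for a in angs:
        rr=np.arange(rmin,rmax,.25); u=c[0]+rr*np.cos(a); v=c[1]+rr*np.sin(a)
        p=cv2.remap(g.astype(np.float32),u.astype(np.float32)[None],v.astype(np.float32)[None],cv2.INTER_LINEAR)[0]
        k=np.where(p>thr)[0]
        if len(k) and k[-1]<len(rr)-1: out.append((u[k[-1]]+.0,v[k[-1]]))
    return np.array(out)
E
python3 - <<'E'
from fit import *
o=ctrl.get_obs(); cp=ctrl.camera_params('wrist'); T=R.from_rotvec(o['tool_rot']).as_matrix()
im=cv2.imread('pics/w5.png')[:,:,::-1].copy()
A=np.radians(np.arange(0,360,4))
p=radial(im,(318.5,130),25,46,A,130)
for fr in (True,False):
    x,e=circfit(cp,p,.066,.031,fr); print('rim',x.round(4),e.round(5),len(p),'tool',(T.T@(np.array([x[0],x[1],.066])-o['tool_pos'])).round(4))
A=np.radians(np.r_[np.arange(180,361,4)])
q=radial(im,(318,255),40,70,A,130)
z=o['tool_pos'][2]-.018
for fr in (True,False):
    x,e=circfit(cp,q,z,.0295,fr); print('lid',x.round(4),e.round(5),len(q),'tool',(T.T@(np.array([x[0],x[1],z])-o['tool_pos'])).round(4))
for u,v in np.r_[p,q]: cv2.circle(im,(int(round(u)),int(round(v))),1,(255,0,0),-1)
cv2.imwrite('pics/f5.png',cv2.resize(im[60:330,220:420,::-1],None,fx=2.2,fy=2.2))
E
```

```text
rim [0.558  0.2625] 0.00052 90 tool [-0.0565  0.1395  0.0012]
rim [0.558  0.2625 0.0315] 0.00012 90 tool [-0.0565  0.1395  0.0012]
lid [0.6118 0.243 ] 0.00202 42 tool [0.0008 0.018  0.0007]
lid [0.6114 0.2432 0.0292] 0.002 42 tool [0.0004 0.018  0.0007]
```

View pics/f5.png

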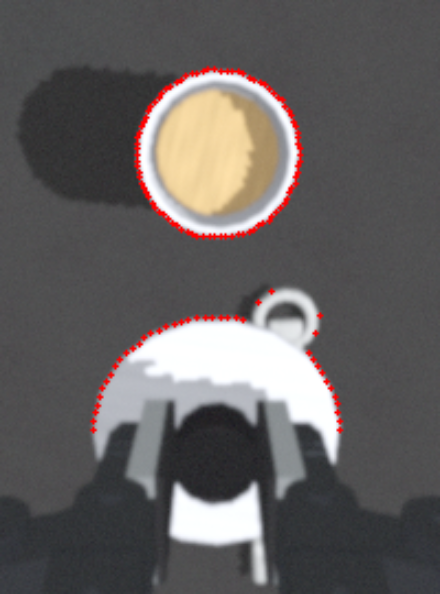

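```bash
python3 - <<'E'
from fit import *
o=ctrl.get_obs(); cp=ctrl.camera_params('wrist'); T=R.from_rotvec(o['tool_rot']).as_matrix()
im=cv2.imread('pics/w5.png')[:,:,::-1].copy()
A=np.radians(np.r_[np.arange(182,284,3),np.arange(332,359,3)])
q=radial(im,(318,255),40,70,A,130)
for dz in (.016,.018,.02):
  z=o['tool_pos'][2]-dz
  for fr in (True,False):
    x,e=circfit(cp,q,z,.0295,fr); print('lid',x.round(4),e.round(5),len(q),'tool',(T.T@(np.array([x[0],x[1],z])-o['tool_pos'])).round(4))
st((.558,.2625,.13))
E
```

```text
lid [0.6114 0.2431] 0.00032 43 tool [0.0004 0.016  0.0006]
lid [0.6105 0.2434 0.0288] 0.00011 43 tool [-0.0005  0.016   0.0006]
lid [0.6119 0.2429] 0.00018 43 tool [0.0009 0.018  0.0006]
lid [0.6115 0.243  0.0292] 0.00012 43 tool [0.0005 0.018  0.0006]
lid [0.6123 0.2427] 0.00012 43 tool [0.0014 0.02   0.0006]
lid [0.6125 0.2427 0.0296] 0.00012 43 tool [0.0015 0.02   0.0006]
t 6.95 tcp [0.6108 0.2426 0.2056] op 0.0183 F [-0.11  0.37 -0.57] M [-0.02  0.01 -0.04]
heading -19.2 dr [-0.06  0.    0.07]
delta tool [-0.0564  0.0756  0.0014] measured [-0.0565  0.0755  0.0013]
```

Call:
servo_tool(delta_pos=[[-0.03, 0.035, 0], [-0.02, 0.02, 0], [-0.007, 0.01, 0.001], [0, 0, 0]], dr=[[0, 0, 0], [0, 0, 0], [0, 0, 0], [0, 0, 0]], grip=[0.1, 0.1, 0.1, 0.1])

```text
t: 7.45
tool_pos: [0.5568, 0.2596, 0.1406]
tool_rot: [-1.553, 0.264, -0.271]
contact_force: [0.5, 0.3, -0.6]
opening: 0.0186
```

```bash
python3 - <<'E'
from h import *
st((.5569,.2622,.115),np.radians(-19.2))
E
```

```text
t 7.45 tcp [0.5568 0.2596 0.1406] op 0.0186 F [ 0.47  0.31 -0.59] M [-0.02  0.   -0.01]
heading -19.2 dr [-0.13 -0.31  0.24]
delta tool [-0.0008  0.0256  0.0025] measured [-0.0009  0.0256  0.0025]
```

Call:
servo_tool(delta_pos=[[-0.001, 0.015, 0.002], [0, 0.01, 0.001], [0, 0, 0]], dr=[[-0.1, -0.3, 0.3], [0, 0, 0], [0, 0, 0]], grip=[0.1, 0.1, 0.1])

```text
t: 7.82
tool_pos: [0.5594, 0.2625, 0.1159]
tool_rot: [-1.553, 0.262, -0.266]
contact_force: [-0.5, 0.6, -0.5]
opening: 0.0186
```

```bash
python3 - <<'E'
from h import *
st((.5569,.2622,.1))
look('w6.png',['tin_c_mid'],0.066)
E
```

```text
t 7.83 tcp [0.5594 0.2625 0.1159] op 0.0186 F [-0.54  0.56 -0.55] M [ 0.02  0.02 -0.  ]
heading -19.3 dr [-0.14  0.    0.1 ]
delta tool [-0.0023  0.0159 -0.0011] measured [-0.0023  0.0159 -0.0011]
t 7.83 tcp [0.5594 0.2625 0.1159] op 0.0186 rot (array([ 0.944, -0.33 ,  0.002]), array([ 0.002,  0.002, -1.   ])) F [-0.54  0.56 -0.55]
tin_c_mid 0.82 [272, 162, 365, 228] [0.537  0.2715 0.066 ] tooldelta [-0.0243  0.0499  0.001 ]
```

View pics/w6.png

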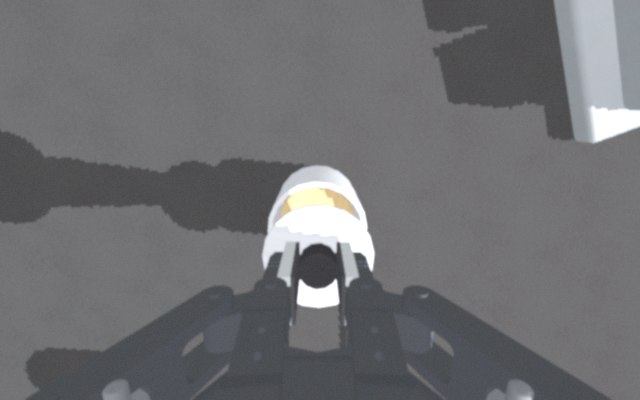

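```bash
python3 - <<'E'
from fit import *
im=cv2.imread('pics/w6.png'); cv2.imwrite('pics/f6.png',cv2.resize(im[150:310,240:400],None,fx=3.7,fy=3.7,interpolation=cv2.INTER_CUBIC))
im=cv2.imread('pics/w5.png'); cv2.imwrite('pics/f5b.png',cv2.resize(im[80:180,260:380],None,fx=5,fy=5,interpolation=cv2.INTER_CUBIC))
E
```

```text
(no output)
```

View pics/f6.png

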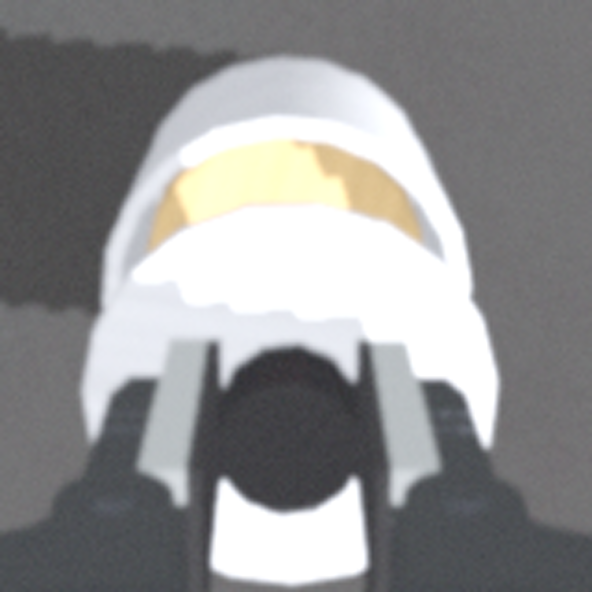

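View pics/f5b.png

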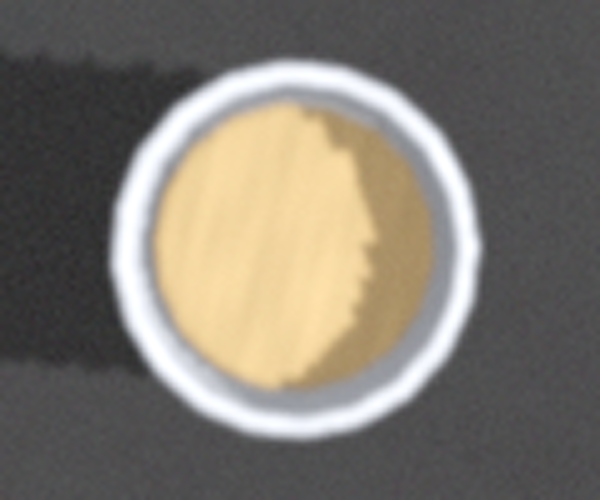

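```bash
cat > ov.py <<'E'
from fit import *
def overlay(fn,out,circles,crop,s):
    cp=ctrl.camera_params('wrist'); im=cv2.imread('pics/'+fn); x0,y0,x1,y1=crop
    im=cv2.resize(im[y0:y1,x0:x1],None,fx=s,fy=s,interpolation=cv2.INTER_CUBIC)
    for (x,y,z,r),col in circles:
        P=[proj(cp,(x+r*np.cos(a),y+r*np.sin(a),z)) for a in np.linspace(0,2*np.pi,120)]
        P=np.array([((u-x0+.5)*s,(v-y0+.5)*s) for u,v in P]).astype(int)
        for p in P: cv2.circle(im,tuple(int(i) for i in p),1,col,-1)
    cv2.imwrite('pics/'+out,im)
E
python3 - <<'E'
from ov import *
o=ctrl.get_obs(); t=o['tool_pos']; print(t)
tx=np.array([.944,-.33]); tz=np.array([.33,.944]); l=t[:2]+.0009*tx+.0006*tz
overlay('w6.png','o6.png',[((.558,.2625,.066,.031),(0,0,255)),((.558,.2625,.066,.027),(0,200,0)),((l[0],l[1],t[2]-.018,.0295),(255,0,0))],(240,150,400,310),3.7)
E
```

```text
[0.55980173 0.26263368 0.11690728]
```

View pics/o6.png

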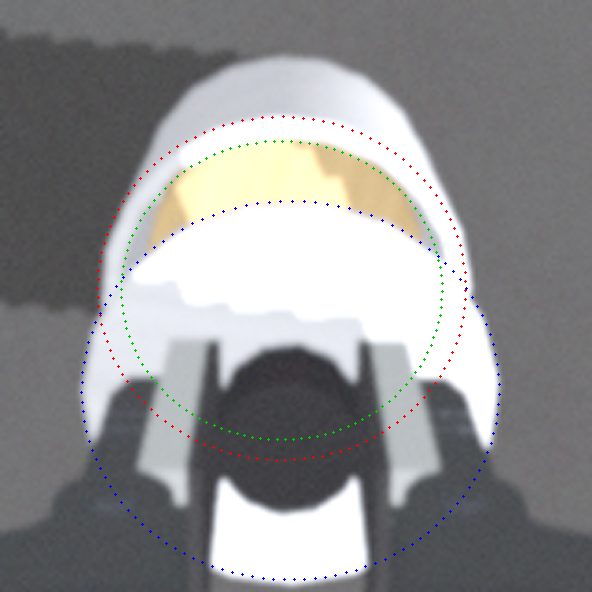

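```bash
python3 - <<'E'
from h import *
st((.557,.2626,.1))
E
```

```text
t 7.92 tcp [0.5598 0.2626 0.1169] op 0.0184 F [0.28 0.85 0.4 ] M [ 0.01 -0.01  0.04]
heading -19.3 dr [-0.19  0.    0.17]
delta tool [-0.0026  0.0169 -0.001 ] measured [-0.0027  0.0169 -0.001 ]
```

Call:
servo_tool(delta_pos=[[-0.002, 0.008, -0.001], [-0.001, 0.007, 0], [0, 0, 0], [0, 0, 0]], dr=[[-0.2, 0, 0.2], [0, 0, 0], [0, 0, 0], [0, 0, 0]], grip=[0.1, 0.1, 0.1, 0.1])

```text
t: 8.43
tool_pos: [0.5569, 0.2629, 0.1016]
tool_rot: [-1.554, 0.264, -0.264]
contact_force: [0.4, -0.0, -0.5]
opening: 0.0181
```

```bash
python3 - <<'E'
from h import *
st((.557,.2626,.1))
E
```

```text
t 8.43 tcp [0.5569 0.2629 0.1016] op 0.0181 F [ 0.35 -0.01 -0.46] M [ 0.02 -0.01 -0.01]
heading -19.3 dr [-0.02  0.    0.01]
delta tool [ 0.0002  0.0016 -0.0002] measured [ 0.0002  0.0016 -0.0002]
```

Call:
servo_tool(delta_pos=[[0, 0.005, 0], [0, 0.003, 0], [0, 0, 0]], dr=[[0, 0, 0], [0, 0, 0], [0, 0, 0]], grip=[0.1, 0.1, 0.1])

```text
t: 8.8
tool_pos: [0.557, 0.263, 0.0933]
tool_rot: [-1.554, 0.263, -0.264]
contact_force: [-0.6, 0.8, 0.0]
opening: 0.0185
```

```bash
python3 - <<'E'
from h import *
st((.557,.2626,.088))
E
```

```text
t 8.8 tcp [0.557  0.263  0.0933] op 0.0185 F [-0.58  0.78  0.03] M [ 0.01  0.02 -0.04]
heading -19.3 dr [-0.03  0.    0.03]
delta tool [ 0.0001  0.0053 -0.0003] measured [ 0.0001  0.0053 -0.0003]
```

Call:
servo_tool(delta_pos=[[0, 0.003, 0], [0, 0.001, 0], [0, 0, 0]], dr=[[0, 0, 0], [0, 0, 0], [0, 0, 0]], grip=[0.1, 0.1, 0.1])

```text
t: 9.18
tool_pos: [0.5572, 0.263, 0.0891]
tool_rot: [-1.554, 0.263, -0.265]
contact_force: [0.3, -0.8, -0.4]
opening: 0.0183
```

```bash
python3 - <<'E'
from h import *
st((.557,.2626,.088))
look('w7.png',['tin_c_mid'],0.066)
im=cv2.imread('pics/w7.png'); cv2.imwrite('pics/f7.png',cv2.resize(im[150:310,240:400],None,fx=3.7,fy=3.7,interpolation=cv2.INTER_CUBIC))
E
```

```text
t 9.18 tcp [0.5572 0.263  0.0891] op 0.0183 F [ 0.31 -0.78 -0.43] M [-0.03 -0.02  0.04]
heading -19.3 dr [-0.04  0.    0.04]
delta tool [-0.      0.0011 -0.0004] measured [-0.      0.0011 -0.0004]
t 9.18 tcp [0.5572 0.263  0.0891] op 0.0183 rot (array([ 0.944, -0.33 ,  0.001]), array([ 0.001,  0.   , -1.   ])) F [ 0.31 -0.78 -0.43]
tin_c_mid 0.73 [263, 174, 371, 251] [0.5364 0.2704 0.066 ] tooldelta [-0.0221  0.0231  0.0002]
tin_c_mid 0.65 [587, 1, 640, 150] [0.5187 0.42   0.066 ] tooldelta [-0.0881  0.0232  0.1355]
```

View pics/f7.png

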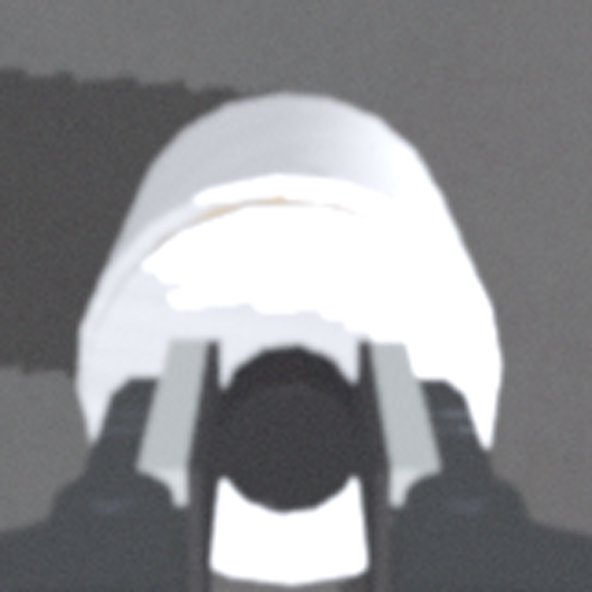

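Call:
servo_tool(delta_pos=[[0, 0.0015, 0], [0, 0, 0]], dr=[[0, 0, 0], [0, 0, 0]], grip=[0.1, 0.1])

```text
t: 9.52
tool_pos: [0.5573, 0.263, 0.0878]
tool_rot: [-1.554, 0.263, -0.265]
contact_force: [0.8, 0.2, -0.0]
opening: 0.0184
```

```bash
python3 - <<'E'
from h import *
st((.557,.2626,.088))
for i in range(2): ctrl.get_image('wrist'); st()
E
```

```text
t 9.53 tcp [0.5573 0.263  0.0878] op 0.0184 F [ 0.76  0.21 -0.03] M [-0.02  0.01  0.05]
heading -19.3 dr [-0.06  0.    0.06]
delta tool [-0.0002 -0.0002 -0.0005] measured [-0.0002 -0.0002 -0.0005]
t 9.57 tcp [0.5574 0.263  0.0879] op 0.0186 F [ 0.05 -0.44  0.11] M [-0.04  0.01  0.  ]
heading -19.3 dr [-0.06  0.    0.07]
t 9.62 tcp [0.5574 0.263  0.088 ] op 0.0184 F [-0.19 -0.19  0.03] M [-0.01  0.01  0.02]
heading -19.3 dr [-0.06  0.    0.07]
```

Call:
servo_tool(delta_pos=[[0, 0.001, 0], [0, 0, 0]], dr=[[0, 0, 0], [0, 0, 0]], grip=[0.1, 0.1])

```text
t: 9.88
tool_pos: [0.5577, 0.2631, 0.0876]
tool_rot: [-1.554, 0.262, -0.265]
contact_force: [0.2, -0.4, -0.1]
opening: 0.0186
```

Open slowly and rise.

Call:
servo_tool(delta_pos=[[0, 0, 0], [0, 0, 0], [0, 0, 0], [0, -0.01, 0], [0, -0.02, 0]], dr=[[0, 0, 0], [0, 0, 0], [0, 0, 0], [0, 0, 0], [0, 0, 0]], grip=[0.3, 0.4, 0.45, 0.45, 0.5])

```text
t: 10.5
tool_pos: [0.5563, 0.2627, 0.1168]
tool_rot: [-1.555, 0.265, -0.263]
contact_force: [1.0, 0.6, 0.8]
opening: 0.043
```

Call:
servo_tool(delta_pos=[[0.01, -0.04, 0], [0.015, -0.04, 0], [0.015, -0.02, 0], [0, 0, 0]], dr=[[0, 0, 0], [0, 0, 0], [0, 0, 0], [0, 0, 0]], grip=[1, 1, 1, 1])

```text
t: 11.0
tool_pos: [0.5968, 0.2499, 0.2291]
tool_rot: [-1.551, 0.257, -0.269]
contact_force: [-0.3, -0.2, -0.4]
opening: 0.0856
```

```bash
python3 - <<'E'
from h import *
st((.557,.2626,.088))
look('w8.png',['tin_a_mid','lid_mid'],0.07)
E
```

```text
t 11.0 tcp [0.5968 0.2499 0.2291] op 0.0856 F [-0.26 -0.19 -0.41] M [ 0.02  0.05 -0.06]
heading -19.2 dr [-0.29  0.    0.39]
delta tool [-0.0417  0.1411 -0.0012] measured [-0.0427  0.1408 -0.0019]
t 11.0 tcp [0.5968 0.2499 0.2291] op 0.0856 rot (array([ 0.944, -0.329,  0.007]), array([ 0.008,  0.002, -1.   ])) F [-0.26 -0.19 -0.41]
tin_a_mid 0.97 [122, 256, 190, 319] [0.6435 0.0532 0.07  ] tooldelta [ 0.1078  0.159  -0.1712]
lid_mid 0.93 [284, 115, 348, 178] [0.5593 0.2629 0.07  ] tooldelta [-0.0408  0.1588 -0.0009]
```

View pics/w8.png

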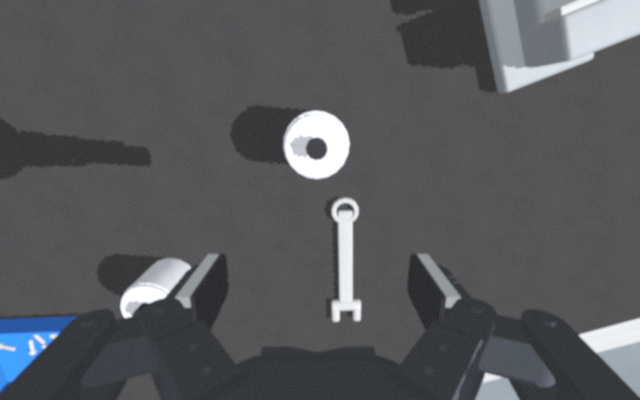

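```bash
python3 - <<'E'
from ov import *
overlay('w8.png','o8.png',[((.5585,.2627,.066,.031),(0,0,255)),((.5585,.2627,.070,.0295),(0,200,0)),((.5585,.2627,.084,.010),(255,0,0))],(270,100,365,195),6)
im=cv2.imread('pics/w8.png'); cv2.imwrite('pics/f8.png',cv2.resize(im[100:195,270:365],None,fx=6,fy=6,interpolation=cv2.INTER_CUBIC))
E
```

```text
(no output)
```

View pics/o8.png

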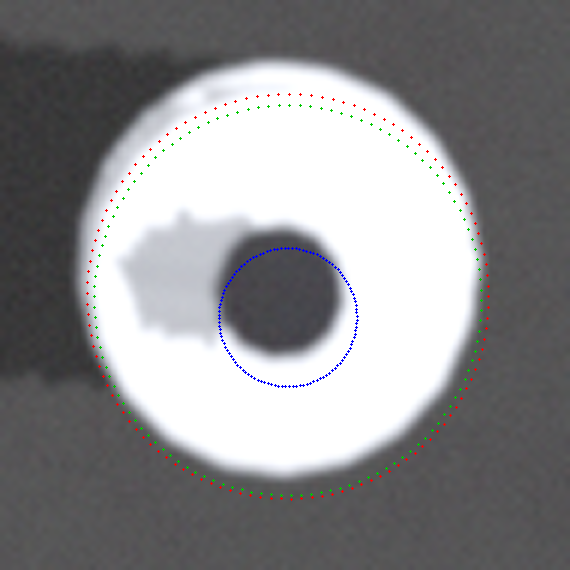

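View pics/f8.png

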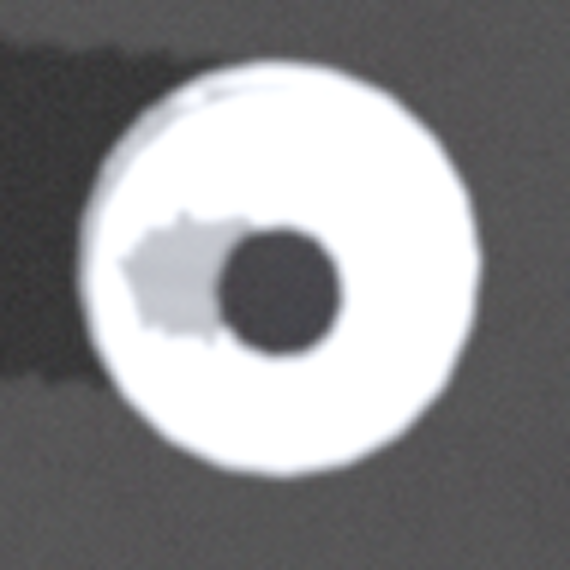

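```bash
sed -i "s/def overlay(fn,out,circles,crop,s):/def overlay(fn,out,circles,crop,s,cp=None):/; s/    cp=ctrl.camera_params('wrist'); im=cv2.imread('pics\/'+fn); x0/    cp=cp or ctrl.camera_params('wrist'); im=cv2.imread('pics\/'+fn); x0/" ov.py
cat ov.py | head -4
python3 - <<'E'
from ov import *
cp=ctrl.camera_params('wrist'); save('wrist','w9.png')
C=(.5573,.2638)
overlay('w9.png','o9.png',[((*C,.066,.031),(0,0,255)),((*C,.070,.0295),(0,200,0)),((*C,.084,.010),(255,0,0))],(270,100,365,195),6,cp)
st()
E
```

```text
from fit import *
def overlay(fn,out,circles,crop,s,cp=None):
    cp=cp or ctrl.camera_params('wrist'); im=cv2.imread('pics/'+fn); x0,y0,x1,y1=crop
    im=cv2.resize(im[y0:y1,x0:x1],None,fx=s,fy=s,interpolation=cv2.INTER_CUBIC)
t 11.2 tcp [0.5937 0.2499 0.2235] op 0.0855 F [ 0.29 -0.5  -0.9 ] M [-0.01  0.03  0.02]
heading -19.2 dr [-0.   -0.   -0.02]
```

View pics/o9.png

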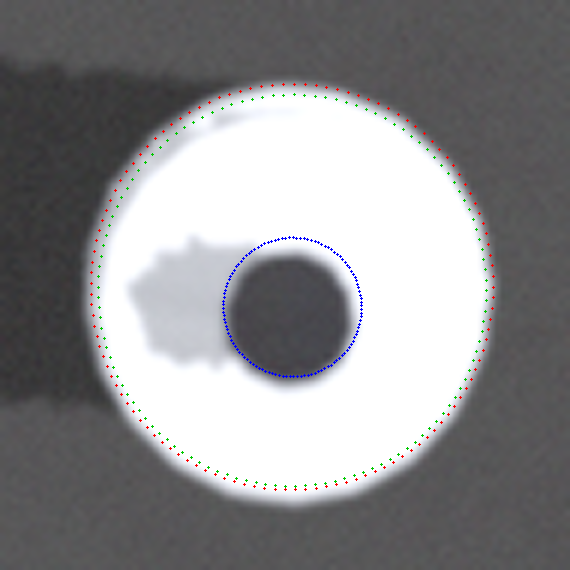

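```bash
python3 - <<'E'
from fit import *
cp=ctrl.camera_params('wrist'); im=save('wrist','w10.png'); st()
c=(318,149)
for name,angs,z,r in [('all',np.arange(0,360,4),.068,.031),('top',np.arange(180,361,4),.066,.031),('bot',np.arange(10,171,4),.07,.0295)]:
    for thr in (120,150):
        p=radial(im,c,24,46,np.radians(angs),thr)
        for fr in (True,False): print(name,thr,[v for v in circfit(cp,p,z,r,fr)])
# knob
g=cv2.cvtColor(im,cv2.COLOR_RGB2GRAY); m=(g[130:175,295:345]<130).astype(np.uint8)
n,lab,s,cc=cv2.connectedComponentsWithStats(m); print(s,cc+[295,130])
k=cc[1:][np.argmax(s[1:,4])]+[295,130]; print('knob',at_z(cp,*k,.084))
E
```

```text
t 11.25 tcp [0.5936 0.2498 0.2231] op 0.0853 F [-0.05 -0.97 -0.07] M [ 0.02  0.05 -0.01]
heading -19.2 dr [ 0.02  0.   -0.05]
all 120 [array([0.55809384, 0.26339464]), np.float64(0.0009835601365995466)]
all 120 [array([0.55833411, 0.26334678, 0.0318783 ]), np.float64(0.0004087021258999218)]
all 150 [array([0.55822156, 0.26335427]), np.float64(0.0005008328918319738)]
all 150 [array([0.55827611, 0.26333844, 0.03131474]), np.float64(0.00038572006623898087)]
top 120 [array([0.55700066, 0.26380376]), np.float64(0.00025145577701765094)]
top 120 [array([0.55751634, 0.26363407, 0.03142609]), np.float64(0.00016255153463597935)]
top 150 [array([0.55767276, 0.26359314]), np.float64(0.00016139466053695058)]
top 150 [array([0.55755202, 0.26363371, 0.03090046]), np.float64(0.00015534180960617908)]
bot 120 [array([0.56089451, 0.26239567]), np.float64(0.0005613272033310759)]
bot 120 [array([0.55943602, 0.2629217 , 0.03075563]), np.float64(0.00014729015548362078)]
bot 150 [array([0.56013349, 0.26265666]), np.float64(0.0003115457280528196)]
bot 150 [array([0.55932587, 0.26293459, 0.03017696]), np.float64(0.0001216534112959412)]
[[   0    0   50   45 1913]
 [  13   14   21   20  334]
 [  48   43    2    2    3]] [[319.72608468 151.72608468]
 [317.98802395 153.3742515 ]
 [343.66666667 173.66666667]]
knob [0.55855845 0.2627623  0.084     ]
```

Call:
servo_tool(delta_pos=[[-0.035, 0.03, 0], [-0.03, 0.03, 0], [0, 0.005, 0], [0, 0, 0], [0, 0, 0]], dr=[[0, 0, 0], [0, 0, -10], [0, 0, -10], [0, 0, -10], [0, 0, -10]], grip=[1, 1, 1, 1, 1])

```text
t: 11.88
tool_pos: [0.5287, 0.2697, 0.1505]
tool_rot: [-1.605, -0.307, -0.814]
contact_force: [0.3, -1.0, -0.5]
opening: 0.0854
```

Call:
servo_tool(delta_pos=[[0, 0, 0], [0, 0, 0]], dr=[[0, 0, 0], [0, 0, 0]], grip=[1, 1])

```text
t: 12.12
tool_pos: [0.5249, 0.2695, 0.1461]
tool_rot: [-1.611, -0.304, -0.803]
contact_force: [0.9, 0.0, 0.9]
opening: 0.0855
```

```bash
python3 - <<'E'
from ov import *
cp=ctrl.camera_params('wrist'); save('wrist','w11.png'); st(); print(cp['eye'])
C=(.5576,.2636); L=(.559,.263)
print([np.round(proj(cp,(*C,z))) for z in (.008,.066,.084)])
E
```

```text
t 12.18 tcp [0.5249 0.2692 0.1459] op 0.0853 F [-0.66 -0.03  0.57] M [ 0.11  0.36 -0.04]
heading -18.5 dr [ 0.69 -0.25 40.33]
[0.39375835 0.31538711 0.19603478]
[array([325., 123.]), array([325., 180.]), array([325., 202.])]
```

View pics/w11.png

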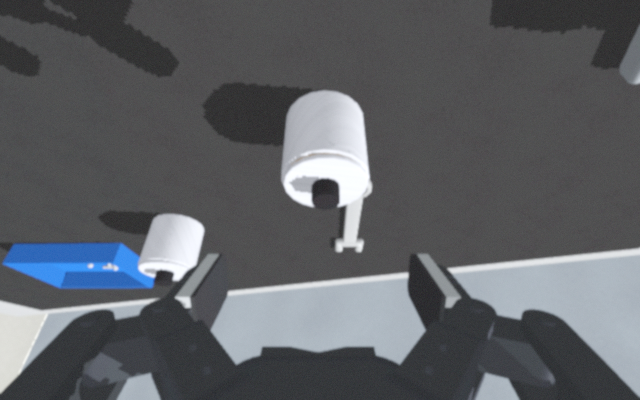

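```bash
python3 - <<'E'
from ov import *
im=cv2.imread('pics/w11.png'); a=cv2.resize(im[85:215,270:380],None,fx=5,fy=4.5,interpolation=cv2.INTER_CUBIC); cv2.imwrite('pics/f11.png',a)
im=cv2.imread('pics/w11.png'); a=cv2.resize(im[205:295,125:215],None,fx=6,fy=6,interpolation=cv2.INTER_CUBIC); cv2.imwrite('pics/f11b.png',a)
E
```

```text
(no output)
```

View pics/f11.png

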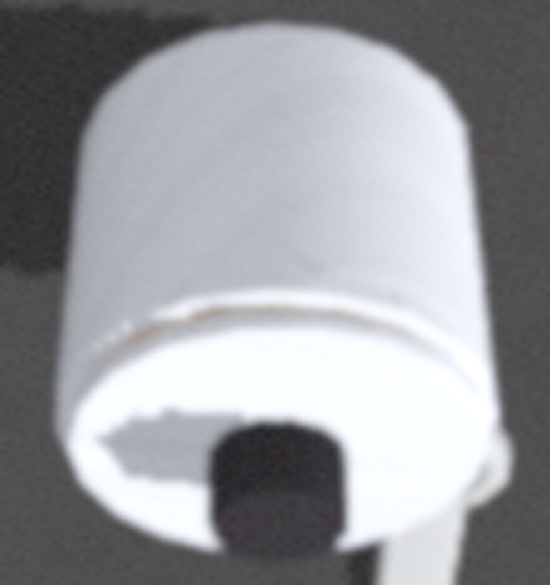

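View pics/f11b.png

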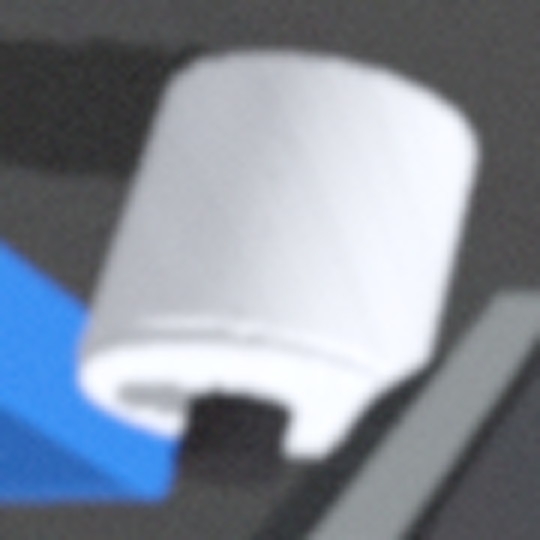

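Call:
servo_tool(delta_pos=[[0, 0, 0], [0, 0, 0], [0, 0, 0], [0, 0, 0], [0, 0, 0]], dr=[[0, 0, 10], [0, 0, 10], [0.3, 0, 10], [0.3, 0, 9], [0, 0, 0]], grip=[1, 1, 0.8, 0.7, 0.6])

```text
t: 12.8
tool_pos: [0.5311, 0.2692, 0.1516]
tool_rot: [-1.542, 0.256, -0.261]
contact_force: [-0.1, 0.0, -0.7]
opening: 0.0512
```

```bash
python3 - <<'E'
from h import *
st((.558,.263,.13))
E
```

```text
t 12.8 tcp [0.5311 0.2692 0.1516] op 0.0512 F [-0.13  0.02 -0.66] M [-0.09 -0.02  0.01]
heading -18.9 dr [-0.76  0.    0.06]
delta tool [0.0275 0.0216 0.0029] measured [0.0274 0.0216 0.0026]
```

Call:
servo_tool(delta_pos=[[0.015, 0.01, 0.002], [0.011, 0.01, 0.001], [0, 0, 0], [0, 0, 0]], dr=[[-0.7, 0, 0.1], [0, 0, 0], [0, 0, 0], [0, 0, 0]], grip=[0.6, 0.6, 0.6, 0.6])

```text
t: 13.3
tool_pos: [0.5575, 0.2638, 0.1318]
tool_rot: [-1.553, 0.256, -0.262]
contact_force: [0.2, 0.5, 0.0]
opening: 0.0514
```

```bash
cat > meas.py <<'E'
from ov import *
def meas(fn,kz=.084):
    o=ctrl.get_obs(); cp=ctrl.camera_params('wrist'); im=save('wrist',fn); st((.558,.263,.09))
    T=R.from_rotvec(o['tool_rot']).as_matrix()
    g=cv2.cvtColor(im,cv2.COLOR_RGB2GRAY)
    u,v=proj(cp,(.5583,.263,.084)); u,v=int(u),int(v); w=26
    m=(g[v-w:v+w,u-w:u+w]<130).astype(np.uint8)
    n,lab,s,cc=cv2.connectedComponentsWithStats(m)
    d=np.hypot(*(cc[1:]-w).T); k=cc[1+np.argmin(d)]+[u-w,v-w]; W=at_z(cp,*k,kz)
    print('knob px',k,'stat',s[1+np.argmin(d)],W.round(4),'tool',(T.T@(W-o['tool_pos'])).round(4))
    return cp,im
E
python3 - <<'E'
from meas import *
cp,im=meas('w12.png')
C=(.5576,.2636);L=(.5588,.2629)
print(np.round(proj(cp,(*C,.066))))
u,v=[int(a) for a in proj(cp,(*C,.066))]
overlay('w12.png','o12.png',[((*C,.066,.031),(0,0,255)),((*L,.070,.0295),(0,200,0)),((*L,.084,.010),(255,0,0))],(u-70,v-70,u+70,v+70),4.2,cp)
E
```

```text
t 13.35 tcp [0.5574 0.2638 0.1318] op 0.0514 F [ 0.41  0.55 -0.1 ] M [0.01 0.02 0.03]
heading -18.9 dr [-0.14  0.    0.19]
delta tool [ 0.0008  0.0418 -0.0006] measured [ 0.0007  0.0418 -0.0007]
knob px [316.10872483 232.59731544] stat [ 12   8  29  32 745] [0.5565 0.2636 0.084 ] tool [-0.0011  0.0478 -0.0006]
[317. 224.]
```

View pics/o12.png

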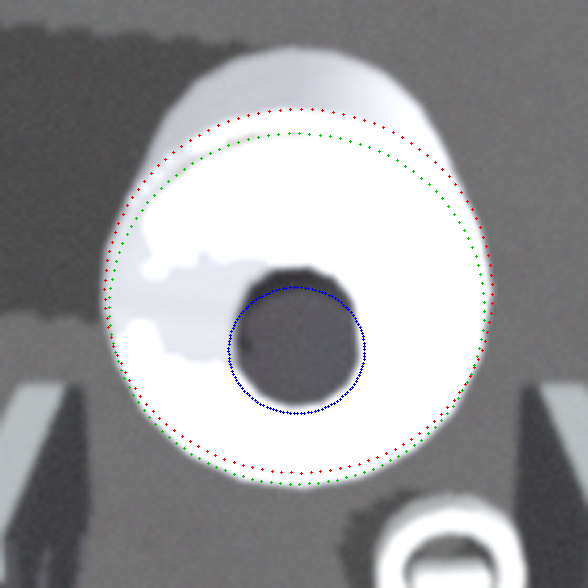

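Call:
servo_tool(delta_pos=[[0, 0.02, -0.0005], [0.0005, 0.014, 0], [0, 0, 0]], dr=[[-0.1, 0, 0.2], [0, 0, 0], [0, 0, 0]], grip=[0.55, 0.55, 0.55])

```text
t: 13.72
tool_pos: [0.5565, 0.2635, 0.095]
tool_rot: [-1.555, 0.259, -0.257]
contact_force: [0.7, -0.4, -0.1]
opening: 0.0469
```

```bash
python3 - <<'E'
from h import *
st((.558,.2632,.088))
E
```

```text
t 13.72 tcp [0.5565 0.2635 0.095 ] op 0.0469 F [ 0.7  -0.36 -0.07] M [-0.01  0.02 -0.02]
heading -18.9 dr [-0.01 -0.   -0.07]
delta tool [0.0015 0.007  0.0002] measured [0.0015 0.007  0.0002]
```

Call:
servo_tool(delta_pos=[[0.001, 0.0065, 0], [0, 0, 0], [0, 0, 0], [0, 0, 0], [0, 0, 0]], dr=[[0, 0, 0], [0, 0, 0], [0, 0, 0], [0, 0, 0], [0, 0, 0]], grip=[0.45, 0.35, 0.25, 0.15, 0.1], grip_force=20)

```text
t: 14.35
tool_pos: [0.5579, 0.2632, 0.0887]
tool_rot: [-1.555, 0.259, -0.258]
contact_force: [0.0, -0.5, -0.7]
opening: 0.0183
```

```bash
python3 - <<'E'
from h import *
st((.558,.2632,.088)); cp=ctrl.camera_params('wrist')
save('wrist','w13.png')
from ov import *
C=(.5576,.2636);L=(.5588,.2629)
overlay('w13.png','o13.png',[((*C,.066,.031),(0,0,255)),((*L,.070,.0295),(0,200,0))],(240,170,400,310),3.7,cp)
E
```

```text
t 14.35 tcp [0.5579 0.2632 0.0887] op 0.0183 F [ 0.04 -0.54 -0.75] M [-0.01  0.04  0.01]
heading -18.9 dr [-0.03 -0.   -0.03]
delta tool [ 0.0001  0.0007 -0.    ] measured [ 0.0001  0.0007 -0.    ]
```

View pics/o13.png

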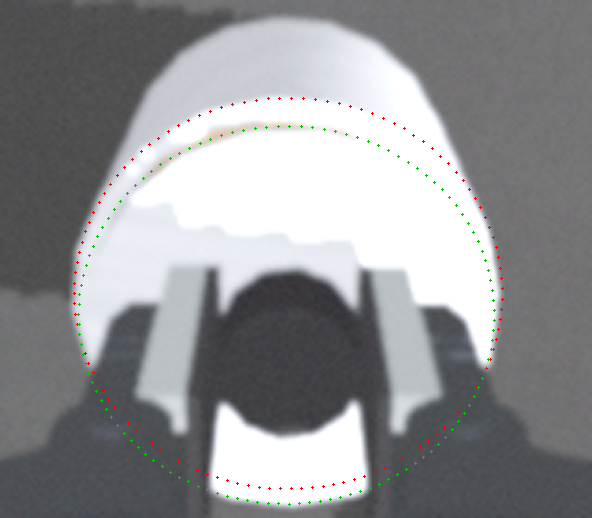

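Call:
servo_tool(delta_pos=[[-0.0015, 0, 0], [0, 0.001, 0], [0, 0, 0]], dr=[[0, 0, 0], [0, 0, 0], [0, 0, 0]], grip=[0.1, 0.1, 0.1])

```text
t: 14.78
tool_pos: [0.5567, 0.264, 0.0883]
tool_rot: [-1.554, 0.258, -0.259]
contact_force: [0.3, -0.3, 0.2]
opening: 0.0187
```

```bash
python3 - <<'E'
from ov import *
st((.558,.2632,.088)); cp=ctrl.camera_params('wrist')
save('wrist','w14.png')
C=(.5576,.2636);L=(.5576,.2636)
overlay('w14.png','o14.png',[((*C,.066,.031),(0,0,255)),((*L,.070,.0295),(0,200,0))],(240,170,400,310),3.7,cp)
E
```

```text
t 14.78 tcp [0.5567 0.264  0.0883] op 0.0187 F [ 0.27 -0.25  0.22] M [ 0.    0.04 -0.02]
heading -18.9 dr [-0.08  0.    0.02]
delta tool [ 0.0014  0.0003 -0.0003] measured [ 0.0014  0.0003 -0.0003]
```

View pics/o14.png

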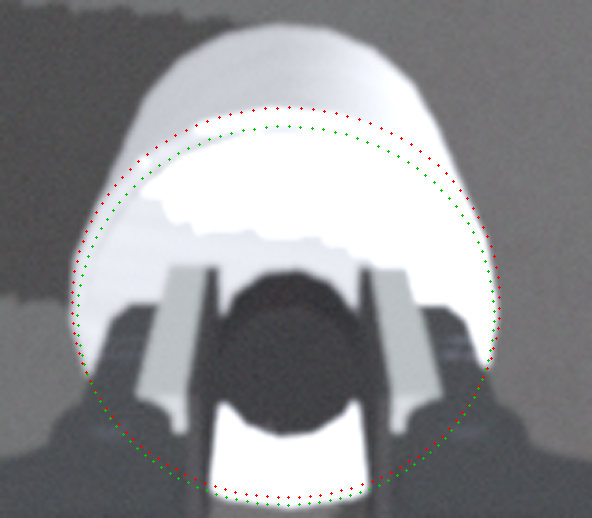

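Call:
servo_tool(delta_pos=[[0, 0.001, 0], [0, 0.001, 0], [0, 0.001, 0]], dr=[[0, 0, 0], [0, 0, 0], [0, 0, 0]], grip=[0.1, 0.1, 0.1])

```text
t: 15.2
tool_pos: [0.557, 0.2641, 0.0882]
tool_rot: [-1.555, 0.258, -0.258]
contact_force: [-3.9, -0.9, 5.9]
opening: 0.0186
```

```bash
python3 - <<'E'
from ov import *
st((.5567,.264,.088)); save('wrist','w15.png'); st()
E
```

```text
t 15.2 tcp [0.557  0.2641 0.0882] op 0.0186 F [-3.93 -0.94  5.89] M [-0.28  0.55  0.04]
heading -18.8 dr [-0.04 -0.   -0.  ]
delta tool [-0.0003  0.0002 -0.0002] measured [-0.0003  0.0002 -0.0002]
t 15.25 tcp [0.557  0.2641 0.0883] op 0.0186 F [-3.34 -0.4   5.86] M [-0.21  0.55  0.03]
heading -18.8 dr [-0.04 -0.   -0.  ]
```

Call:
servo_tool(delta_pos=[[-0.0005, -0.0008, 0], [0, 0, 0], [0, 0, 0], [0, 0, 0], [0, 0, 0]], dr=[[0, 0, 0], [0, 0, 0], [0, 0, 0], [0, 0, 0], [0, 0, 0]], grip=[0.1, 0.1, 0.25, 0.4, 0.45])

```text
t: 15.88
tool_pos: [0.5565, 0.2642, 0.0883]
tool_rot: [-1.555, 0.258, -0.258]
contact_force: [-0.3, -0.8, 0.4]
opening: 0.0382
```

```bash
python3 - <<'E'
from ov import *
st((.5567,.264,.088)); cp=ctrl.camera_params('wrist')
save('wrist','w16.png')
C=(.5576,.2636);L=(.5576,.2636)
overlay('w16.png','o16.png',[((*C,.066,.031),(0,0,255)),((*L,.070,.0295),(0,200,0))],(240,170,400,310),3.7,cp)
E
```

```text
t 15.88 tcp [0.5565 0.2642 0.0883] op 0.0382 F [-0.35 -0.82  0.42] M [ 0.01  0.06 -0.04]
heading -18.8 dr [-0.04 -0.   -0.  ]
delta tool [ 0.0003  0.0003 -0.0001] measured [ 0.0003  0.0003 -0.0001]
```

View pics/o16.png

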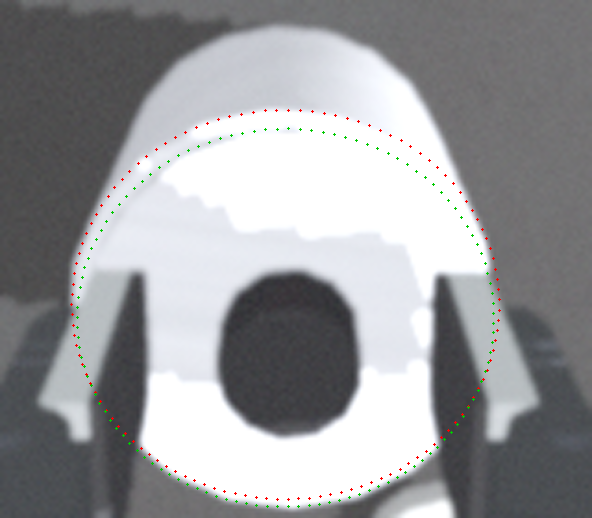

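Call:
servo_tool(delta_pos=[[0, -0.012, 0], [0, -0.02, 0], [0, -0.01, 0], [0, 0, 0], [0, 0, 0]], dr=[[0, 0, 0], [0, 0, 0], [0, 0, 0], [0, 0, 0], [0, 0, 0]], grip=[0.45, 0.6, 1, 1, 1])

```text
t: 16.55
tool_pos: [0.5574, 0.2645, 0.1353]
tool_rot: [-1.553, 0.256, -0.26]
contact_force: [0.2, -0.2, 0.1]
opening: 0.085
```

```bash
python3 - <<'E'
from meas import *
cp,im=meas('w17.png'); st((.5576,.2636,.036))
C=(.5576,.2636)
u,v=[int(a) for a in proj(cp,(*C,.066))]
overlay('w17.png','o17.png',[((*C,.066,.031),(0,0,255)),((*C,.070,.0295),(0,200,0)),((*C,.084,.010),(255,0,0))],(u-70,v-70,u+70,v+70),4.2,cp)
E
```

```text
t 16.6 tcp [0.5574 0.2645 0.1353] op 0.0853 F [0.03 0.2  0.58] M [-0.04  0.01 -0.03]
heading -18.9 dr [-0.15  0.    0.15]
delta tool [ 0.001   0.0453 -0.0012] measured [ 0.0009  0.0453 -0.0013]
knob px [316.33707865 229.13202247] stat [ 14   7  28  31 712] [0.5556 0.2647 0.084 ] tool [-0.002   0.0513 -0.0005]
t 16.6 tcp [0.5574 0.2645 0.1353] op 0.0853 F [0.03 0.2  0.58] M [-0.04  0.01 -0.03]
heading -18.9 dr [-0.15  0.    0.15]
delta tool [ 0.0004  0.0993 -0.0008] measured [ 0.0002  0.0993 -0.001 ]
```

View pics/o17.png

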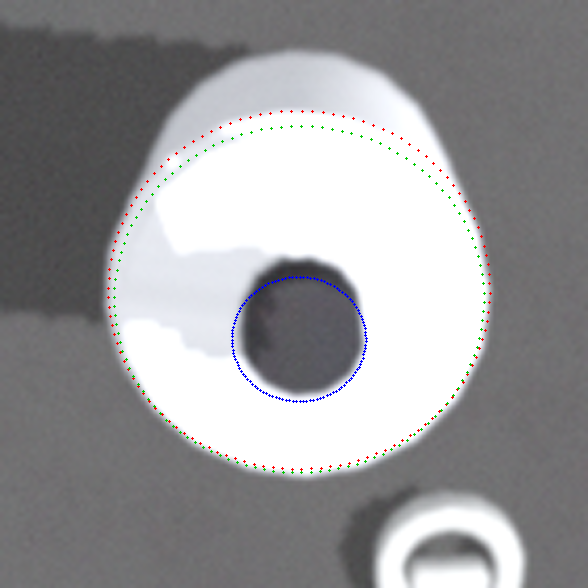

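Call:
servo_tool(delta_pos=[[0.0005, 0.025, -0.001], [0, 0.025, 0], [0, 0.02, 0], [0, 0, 0]], dr=[[-0.1, 0, 0.2], [0, 0, 0], [0, 0, 0], [0, 0, 0]], grip=[1, 1, 1, 1], grip_force=60)

```text
t: 17.1
tool_pos: [0.5568, 0.2632, 0.0616]
tool_rot: [-1.555, 0.26, -0.256]
contact_force: [-0.0, 0.4, -0.6]
opening: 0.0854
```

```bash
python3 - <<'E'
from h import *
st((.5576,.2636,.036))
E
```

```text
t 17.1 tcp [0.5568 0.2632 0.0616] op 0.0854 F [-0.    0.35 -0.61] M [-0.04  0.04  0.01]
heading -18.8 dr [ 0.03  0.   -0.16]
delta tool [0.0006 0.0256 0.0007] measured [0.0007 0.0256 0.0007]
```

Call:
servo_tool(delta_pos=[[0.0005, 0.014, 0.0005], [0, 0.01, 0], [0, 0, 0]], dr=[[0, 0, 0], [0, 0, 0], [0, 0, 0]], grip=[1, 1, 1])

```text
t: 17.48
tool_pos: [0.5584, 0.2639, 0.0375]
tool_rot: [-1.554, 0.259, -0.257]
contact_force: [0.5, 0.3, -0.4]
opening: 0.0856
```

Call:
servo_tool(delta_pos=[[0, 0, 0], [0, 0, 0], [0, 0, 0], [0, 0, 0]], dr=[[0, 0, 0], [0, 0, 0], [0, 0, 0], [0, 0, 0]], grip=[0.85, 0.75, 0.7, 0.6])

```text
t: 17.98
tool_pos: [0.5595, 0.264, 0.0391]
tool_rot: [-1.554, 0.257, -0.259]
contact_force: [0.2, -0.2, -2.4]
opening: 0.0617
```

```bash
python3 - <<'E'
from h import *
st((.5576,.2636,.036)); save('wrist','w18.png')
E
```

```text
t 17.98 tcp [0.5595 0.264  0.0391] op 0.0617 F [ 0.15 -0.19 -2.37] M [-0.11  0.03 -0.03]
heading -18.8 dr [-0.11  0.    0.07]
delta tool [-0.0016  0.0031 -0.0009] measured [-0.0016  0.0031 -0.0009]
```

View pics/w18.png

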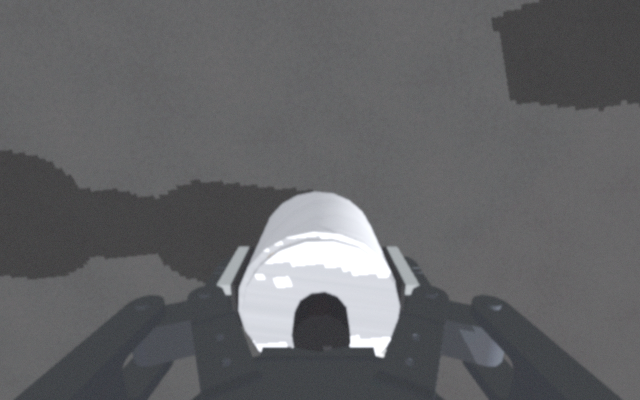

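Call:
servo_tool(delta_pos=[[0, -0.006, 0], [0, -0.01, 0], [0, -0.008, 0], [0, -0.003, 0], [0, 0, 0]], dr=[[0, 0, 0], [0, 0, 0], [0, 0, 0], [0, 0, 0], [0, 0, 0]], grip=[0.6, 0.6, 0.6, 0.6, 0.6])

```text
t: 18.65
tool_pos: [0.5586, 0.2639, 0.0671]
tool_rot: [-1.554, 0.258, -0.258]
contact_force: [0.7, 0.5, -3.9]
opening: 0.0618
```

```bash
python3 - <<'E'
from h import *
F=[]
for i in range(6):
    o=ctrl.get_obs(); F.append(np.r_[o['contact_force'],o['effort'][1:3]]); ctrl.get_image('wrist')
print(np.mean(F,0).round(2),np.std(F,0).round(2)); st(); save('wrist','w19.png')
E
```

```text
[  0.11   0.55  -3.03 -43.4  -34.12] [0.42 0.45 0.54 0.13 0.13]
t 18.95 tcp [0.5581 0.2637 0.0662] op 0.0615 F [ 0.02 -0.7  -3.06] M [-0.02 -0.02  0.  ]
heading -18.8 dr [-0.03 -0.   -0.07]
```

View pics/w19.png

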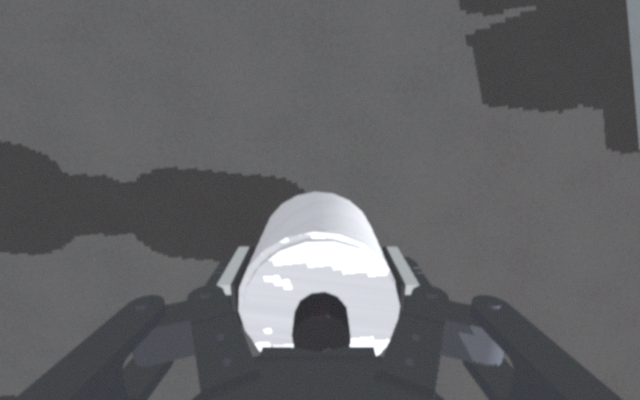

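Call:
servo_tool(delta_pos=[[0, 0.006, 0], [0, 0.008, 0], [0, 0.007, 0], [0, 0.003, 0], [0, 0, 0]], dr=[[0, 0, 0], [0, 0, 0], [0, 0, 0], [0, 0, 0], [0, 0, 0]], grip=[0.6, 0.6, 0.6, 0.6, 0.6])

```text
t: 19.62
tool_pos: [0.5573, 0.2635, 0.0392]
tool_rot: [-1.556, 0.261, -0.256]
contact_force: [0.5, -0.1, -2.8]
opening: 0.0613
```

Call:
servo_tool(delta_pos=[[0, 0.0015, 0], [0, 0, 0]], dr=[[0, 0, -0.1], [0, 0, 0]], grip=[0.6, 0.6])

```text
t: 19.88
tool_pos: [0.5579, 0.2637, 0.0395]
tool_rot: [-1.556, 0.259, -0.257]
contact_force: [0.1, -0.6, -3.2]
opening: 0.0614
```

Call:
servo_tool(delta_pos=[[0, 0.002, 0], [0, 0.001, 0], [0, 0, 0]], dr=[[0, 0, 0], [0, 0, 0], [0, 0, 0]], grip=[0.6, 0.6, 0.6])

```text
t: 20.25
tool_pos: [0.5587, 0.264, 0.039]
tool_rot: [-1.555, 0.258, -0.258]
contact_force: [-0.7, -0.5, -3.1]
opening: 0.0618
```

Call:
servo_tool(delta_pos=[[0, 0.002, 0], [0, 0.002, 0], [0, 0, 0]], dr=[[0, 0, 0], [0, 0, 0], [0, 0, 0]], grip=[0.6, 0.6, 0.6])

```text
t: 20.62
tool_pos: [0.5591, 0.2641, 0.0391]
tool_rot: [-1.556, 0.258, -0.257]
contact_force: [-0.8, -0.0, -3.1]
opening: 0.0615
```

```bash
python3 - <<'E'
from h import *
st((.5576,.2636,.036))
E
```

```text
t 20.62 tcp [0.5591 0.2641 0.0391] op 0.0615 F [-0.82 -0.02 -3.12] M [-0.04 -0.02 -0.01]
heading -18.8 dr [ 0.06  0.   -0.03]
delta tool [-0.0013  0.0031 -0.001 ] measured [-0.0013  0.0031 -0.001 ]
```

Call:
servo_tool(delta_pos=[[-0.001, 0.004, 0]], dr=[[0, 0, 0]], grip=[0.6])

```text
t: 20.75
tool_pos: [0.5594, 0.2643, 0.0389]
tool_rot: [-1.558, 0.257, -0.258]
contact_force: [-14.4, -8.8, 34.0]
opening: 0.0613
```

```bash
python3 - <<'E'
from h import *
for i in range(3): st(); ctrl.get_image('wrist')
save('wrist','w20.png')
E
```

```text
t 20.75 tcp [0.5594 0.2643 0.0389] op 0.0613 F [-14.38  -8.84  34.03] M [-1.21  2.22 -0.01]
heading -18.8 dr [ 0.12 -0.    0.02]
t 20.8 tcp [0.5594 0.2643 0.0389] op 0.0619 F [-10.49  -6.26  21.41] M [-0.95  1.52 -0.06]
heading -18.8 dr [ 0.12 -0.    0.03]
t 20.85 tcp [0.5594 0.2643 0.0389] op 0.062 F [-10.73  -5.43  20.47] M [-0.86  1.5  -0.02]
heading -18.8 dr [ 0.11 -0.    0.03]
```

View pics/w20.png

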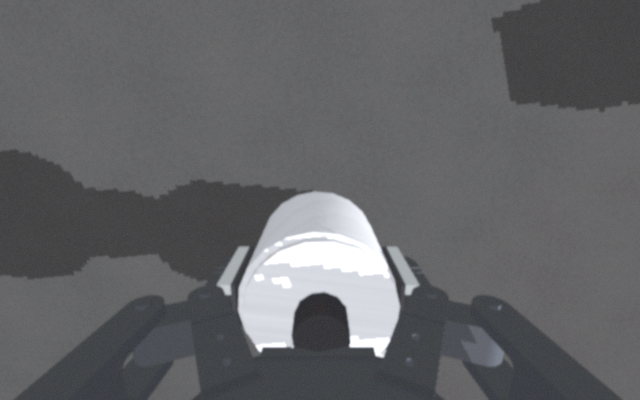

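Call:
servo_tool(delta_pos=[[0, 0, 0], [0, 0, 0], [0, 0, 0], [0, 0, 0], [0, 0, 0]], dr=[[0, 0, 0], [0, 0, 0], [0, 0, 0], [0, 0, 0], [0, 0, 0]], grip=[0.6, 0.8, 1, 1, 1])

```text
t: 21.58
tool_pos: [0.5601, 0.2645, 0.0382]
tool_rot: [-1.556, 0.256, -0.259]
contact_force: [0.5, -0.9, 0.7]
opening: 0.0854
```

```bash
python3 - <<'E'
from h import *
st()
save('wrist','w21.png')
E
```

```text
t 21.57 tcp [0.5601 0.2645 0.0382] op 0.0854 F [ 0.51 -0.92  0.65] M [-0.07 -0.01  0.03]
heading -18.8 dr [ 0.01 -0.    0.13]
```

View pics/w21.png

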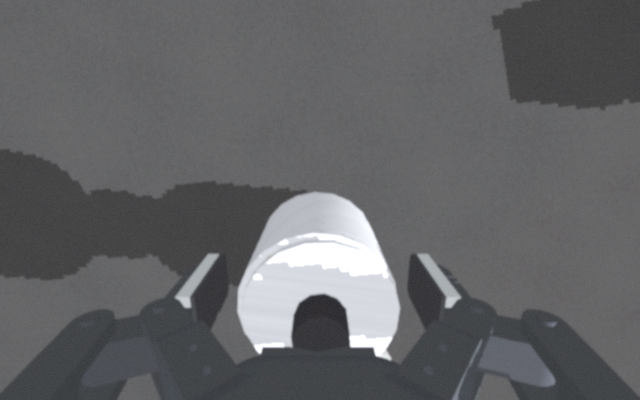

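Call:
servo_tool(delta_pos=[[0, -0.02, 0], [0, -0.04, 0], [0, -0.04, 0], [0.01, -0.025, 0], [0, 0, 0]], dr=[[0, 0, 0], [0, 0, 0], [0, 0, 0], [0, 0, 0], [0, 0, 0]], grip=[1, 1, 1, 1, 1])

```text
t: 22.25
tool_pos: [0.5702, 0.2618, 0.1727]
tool_rot: [-1.554, 0.253, -0.262]
contact_force: [-0.4, -0.5, 0.4]
opening: 0.0853
```

```bash
python3 - <<'E'
from ov import *
cp=ctrl.camera_params('wrist'); im=save('wrist','w22.png'); st((.671,.028,.15))
C=(.5582,.2636)
u,v=[int(a) for a in proj(cp,(*C,.066))]
overlay('w22.png','o22.png',[((*C,.066,.031),(0,0,255)),((*C,.070,.0295),(0,200,0)),((*C,.084,.010),(255,0,0))],(u-60,v-60,u+60,v+60),5,cp)
for m in ctrl.masks_of('wrist','tin_a_mid'): print(m['score'],m['extent'])
E
```

```text
t 22.3 tcp [0.5692 0.2616 0.171 ] op 0.085 F [ 0.14 -0.07  0.29] M [ 0.01 -0.04 -0.  ]
heading -18.8 dr [-0.05  0.    0.2 ]
delta tool [ 0.1717  0.021  -0.1884] measured [ 0.1716  0.0214 -0.1884]
0.75 [123.1, 301.9, 152.2, 395.7]
```

View pics/o22.png

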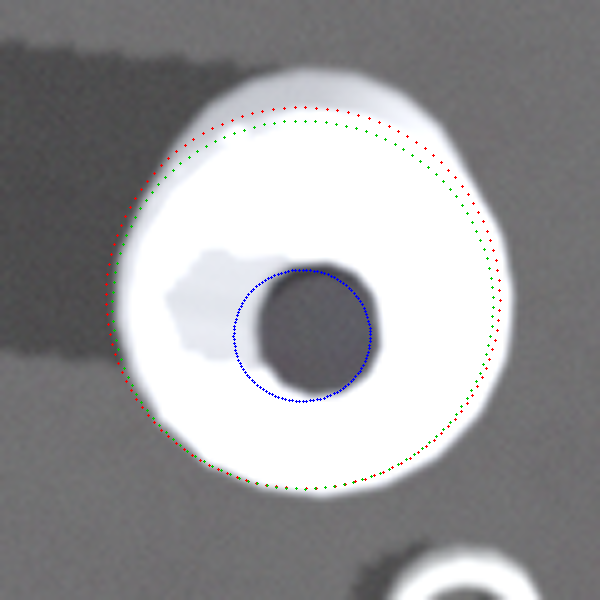

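View pics/w22.png

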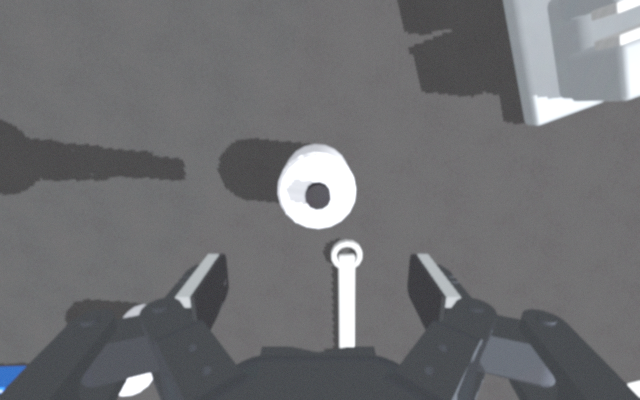

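Call:
servo_tool(delta_pos=[[0.025, -0.01, -0.03], [0.038, -0.01, -0.042], [0.038, 0, -0.042], [0.038, 0, -0.042], [0.02, 0, -0.025]], dr=[[0, 0, 0], [0, 0, 0], [0, 0, 0], [0, 0, 0], [0, 0, 0]], grip=[1, 1, 1, 1, 1])

```text
t: 22.98
tool_pos: [0.656, 0.036, 0.1782]
tool_rot: [-1.561, 0.265, -0.239]
contact_force: [0.2, 0.1, -0.2]
opening: 0.0852
```

Call:
servo_tool(delta_pos=[[0, 0, 0], [0, 0, 0]], dr=[[0, 0, 0], [0, 0, 0]], grip=[1, 1])

```text
t: 23.22
tool_pos: [0.654, 0.0347, 0.1739]
tool_rot: [-1.561, 0.273, -0.236]
contact_force: [0.6, -0.2, -0.6]
opening: 0.0856
```

```bash
python3 - <<'E'
from ov import *
look('w23.png',['tin_a_mid'],.07); st((.671,.028,.15))
E
```

```text
t 23.23 tcp [0.654  0.0347 0.1739] op 0.0856 rot (array([ 0.948, -0.318, -0.022]), array([-0.024, -0.001, -1.   ])) F [ 0.59 -0.19 -0.6 ]
tin_a_mid 0.88 [281, 171, 356, 256] [0.6576 0.0339 0.07  ] tooldelta [0.006  0.1038 0.0013]
t 23.32 tcp [0.6541 0.0351 0.1743] op 0.0853 F [-0.57 -0.63  0.16] M [0.02 0.05 0.  ]
heading -18.5 dr [ 0.49  0.01 -1.24]
delta tool [ 0.0183  0.0243 -0.0014] measured [ 0.0188  0.0239 -0.0012]
```

View pics/w23.png

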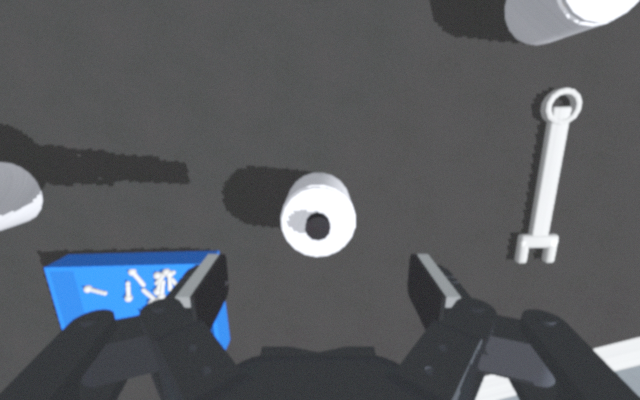

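Call:
servo_tool(delta_pos=[[0.005, 0.03, 0.001], [0, 0.02, 0], [0, 0, 0], [0, 0, 0]], dr=[[0.5, 0, -1.2], [0, 0, 0], [0, 0, 0], [0, 0, 0]], grip=[1, 1, 1, 1])

```text
t: 23.82
tool_pos: [0.6583, 0.0383, 0.1241]
tool_rot: [-1.555, 0.249, -0.25]
contact_force: [-0.1, 0.6, -0.2]
opening: 0.0851
```

```bash
cat >> meas.py <<'E'
def fitlid(fn,label='tin_a_mid'):
    o=ctrl.get_obs(); cp=ctrl.camera_params('wrist'); im=save('wrist',fn); T=R.from_rotvec(o['tool_rot']).as_matrix()
    m=ctrl.masks_of('wrist',label)
    for k in m: print(k['score'],np.round(k['extent']))
    e=m[0]['extent']; r=(e[2]-e[0])/2; c=((e[0]+e[2])/2,e[3]-r)
    p=radial(im,c,r*.7,r*1.35,np.radians(np.arange(-10,191,4)),150)
    x,er=circfit(cp,p,.068,.030,False); print('fit',x.round(4),er.round(5),len(p),'tooldelta',(T.T@(np.r_[x[:2],.068]-o['tool_pos'])).round(4)); st((x[0],x[1],.036))
E
python3 - <<'E'
from meas import *
fitlid('w24.png')
E
```

```text
0.97 [262. 176. 354. 282.]
fit [0.6645 0.0307 0.0307] 0.00025 51 tooldelta [ 0.0082  0.0561 -0.0054]
t 23.93 tcp [0.6584 0.0381 0.1243] op 0.0854 F [ 0.84 -0.56  0.54] M [ 0.    0.02 -0.01]
heading -18.2 dr [-0.07  0.    0.07]
delta tool [ 0.0081  0.0883 -0.0052] measured [ 0.008   0.0883 -0.0053]
```

View pics/w24.png

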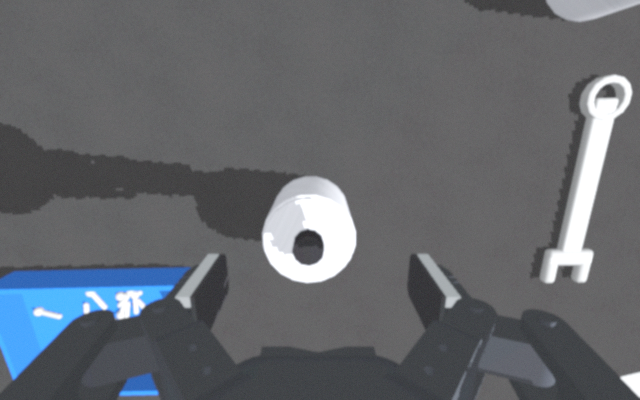

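Call:
servo_tool(delta_pos=[[0.006, 0.008, -0.004], [0.002, 0.02, -0.001], [0, 0.02, 0], [0, 0, 0]], dr=[[0, 0, 0], [0, 0, 0], [0, 0, 0], [0, 0, 0]], grip=[1, 1, 1, 1])

```text
t: 24.42
tool_pos: [0.6653, 0.0299, 0.0735]
tool_rot: [-1.555, 0.249, -0.252]
contact_force: [-0.5, 0.1, 0.2]
opening: 0.0854
```

```bash
python3 - <<'E'
from meas import *
st((.6645,.0307,.038))
E
```

```text
t 24.43 tcp [0.6653 0.0299 0.0735] op 0.0854 F [-0.53  0.11  0.23] M [-0.02  0.01 -0.02]
heading -18.3 dr [-0.07  0.    0.11]
delta tool [-0.001   0.0355  0.0005] measured [-0.001   0.0355  0.0004]
```

Call:
servo_tool(delta_pos=[[-0.001, 0.014, 0], [0, 0.014, 0], [0, 0.005, 0], [0, 0, 0]], dr=[[0, 0, 0.1], [0, 0, 0], [0, 0, 0], [0, 0, 0]], grip=[1, 1, 1, 0.9])

```text
t: 24.92
tool_pos: [0.6641, 0.0305, 0.0377]
tool_rot: [-1.555, 0.25, -0.25]
contact_force: [0.4, 0.4, 0.5]
opening: 0.0769
```

Call:
servo_tool(delta_pos=[[0, 0, 0], [0, 0, 0], [0, 0, 0], [0, 0, 0]], dr=[[0, 0, 0], [0, 0, 0], [0, 0, 0], [0, 0, 0]], grip=[0.8, 0.7, 0.6, 0.6], grip_force=80)

```text
t: 25.42
tool_pos: [0.6647, 0.0301, 0.039]
tool_rot: [-1.556, 0.249, -0.251]
contact_force: [-0.0, -0.0, -1.3]
opening: 0.0609
```

Call:
servo_tool(delta_pos=[[0, -0.006, 0], [0, -0.01, 0], [0, -0.01, 0], [0, -0.004, 0], [0, 0, 0]], dr=[[0, 0, 0], [0, 0, 0], [0, 0, 0], [0, 0, 0], [0, 0, 0]], grip=[0.6, 0.6, 0.6, 0.6, 0.6])

```text
t: 26.05
tool_pos: [0.661, 0.0307, 0.0661]
tool_rot: [-1.556, 0.256, -0.244]
contact_force: [-0.4, 0.8, -8.0]
opening: 0.0607
```

```bash
python3 - <<'E'
from h import *
F=[]
for i in range(6):
    o=ctrl.get_obs(); F.append(np.r_[o['contact_force'],o['effort'][1:3]]); ctrl.get_image('wrist')
print(np.mean(F,0).round(2),np.std(F,0).round(2)); st(); save('wrist','w25.png')
E
```

```text
[ -0.08  -0.13  -8.01 -51.49 -37.23] [0.23 0.64 0.26 0.14 0.12]
t 26.35 tcp [0.6605 0.0307 0.0652] op 0.0608 F [-0.01  0.01 -8.32] M [-0.02 -0.01  0.05]
heading -18.2 dr [ 0.06  0.   -0.5 ]
```

View pics/w25.png

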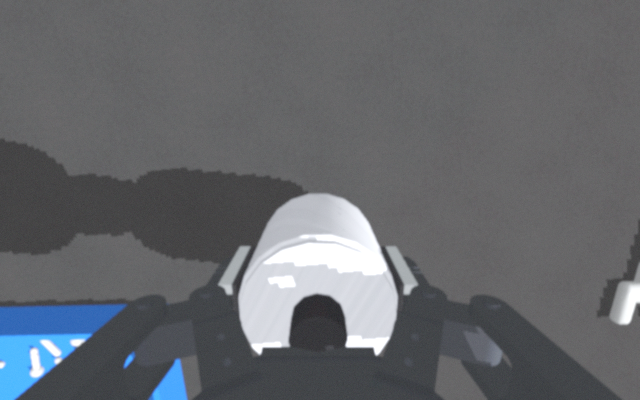

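Call:
servo_tool(delta_pos=[[0, -0.02, 0], [0, -0.035, 0], [0, -0.04, 0], [0, -0.04, 0], [0, -0.025, 0]], dr=[[0, 0, -0.4], [0, 0, 0], [0, 0, 0], [0, 0, 0], [0, 0, 0]], grip=[0.6, 0.6, 0.6, 0.6, 0.6])

```text
t: 27.02
tool_pos: [0.6595, 0.0309, 0.232]
tool_rot: [-1.557, 0.253, -0.247]
contact_force: [0.7, 0.0, -7.9]
opening: 0.0608
```

Call:
servo_tool(delta_pos=[[0, -0.01, 0], [0, 0, 0], [0, 0, 0]], dr=[[0, 0, 0], [0, 0, 0], [0, 0, 0]], grip=[0.6, 0.6, 0.6])

```text
t: 27.4
tool_pos: [0.6603, 0.0309, 0.2463]
tool_rot: [-1.557, 0.248, -0.252]
contact_force: [-0.7, 0.2, -8.3]
opening: 0.061
```

```bash
python3 - <<'E'
from h import *
F=[]
for i in range(5):
    o=ctrl.get_obs(); F.append(o['contact_force']); ctrl.get_image('wrist')
print(np.mean(F,0).round(2)); print(o['dq'].round(4)); st(); save('wrist','w26.png'); save('scene','s2.png'); save('top','t2.png'); st()
E
```

```text
[-0.   -0.13 -8.02]
[-0.0006 -0.0002 -0.0036 -0.0007  0.0012  0.0004]
t 27.65 tcp [0.6604 0.0309 0.2462] op 0.0608 F [-0.51 -0.35 -8.03] M [ 0.03 -0.01  0.05]
heading -18.2 dr [ 0.02 -0.    0.13]
t 27.8 tcp [0.6608 0.0309 0.2471] op 0.0605 F [ 1.02 -0.09 -7.41] M [-0.02  0.04  0.  ]
heading -18.2 dr [-0.01  0.    0.21]
```

View pics/w26.png

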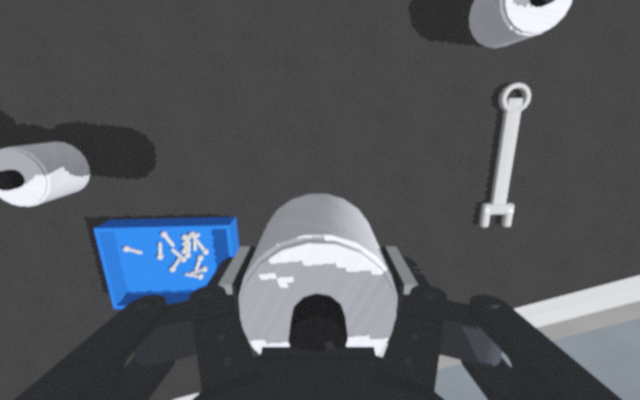

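View pics/s2.png

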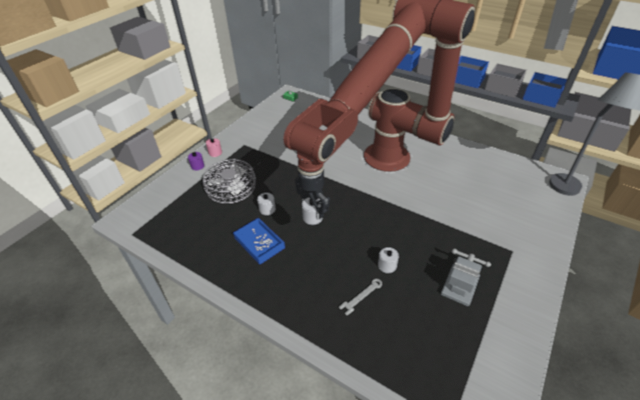

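```bash
python3 - <<'E'
import cv2
im=cv2.imread('pics/s2.png'); cv2.imwrite('pics/s2z.png',cv2.resize(im[235:285,360:420],None,fx=9,fy=9,interpolation=cv2.INTER_CUBIC))
E
```

```text
(no output)
```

View pics/s2z.png

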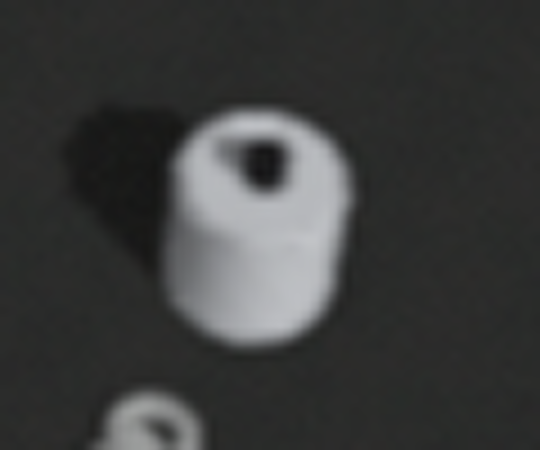

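Lid level and home on its tin, heaviest tin held still. Handing in.

```bash
python3 - <<'E'
from h import *
print(ctrl.finish_job()); st()
E
```

```text
the job is handed in; nothing more can be done
None
the job is handed in; nothing more can be done
```

The job is handed in with the lid on its tin and the heaviest tin held up. No verdict is reported, so the result below rests on my own checks.

**Lid:** On the first try the lid came to rest about 1.4 mm off-centre, with a thin gap at the front. I gripped the knob again, moved the lid over, pressed it down with about 6 N and let go. Afterwards it looked concentric and level with no gap.

**Hefting:**

| Tin | Weight |
|---|---|
| `tin_c` with its lid on | about 0.31 kg |
| The closed tin at about (0.66, 0.03) | about 0.82 kg |
| The other closed tin | not lifted or touched |

The two I lifted differ by about 0.5 kg. The two lighter tins must be within 200 g of each other, so the 0.82 kg tin has to be the heaviest.

**`tin_c` put back:** It stands upright within about 2 mm of where it was. While setting it down I pressed on it with up to about 34 N for a moment.

**At the end:** The 0.82 kg tin was held nearly still, with its underside about 21 cm above the mat and the tool within 0.3° of vertical. The readings still crept by up to 1 mm between checks. The final view shows the lid on `tin_c`. The tray, spanner, vise and fan were not touched, going by the pictures. I did not measure the tilt of the lid directly.

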